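# Refit and lock the charging hub's battery cover

## Task

Lower the loose cover plate onto the charging hub's deck so that both dowel pins come up through its holes and it lies flat with its other end just behind the hood. Then take the release rod from the desk tidy, push it through the narrow slot in the hub's sloped front and press the hidden bolt fully home so that it hooks over the cover. Finally put the rod back in the desk tidy, tip down, in either compartment, and leave the other things on the desk where they are.

Things in the scene. Friction and masses are not known exactly. Their poses are not given: they have to be found in the camera images.
- hub: Grey charging hub fixed to the desk, 204 (x) by 160 mm (y). Origin on the desk; +x from sloped front to rear, +y its left, z up. Rear (x -14 to +97 mm): flat deck 60 mm high with open battery bay and two steel dowel pins. Front: face rising at 35 degrees from x -107 mm (36 mm high) to a flat-roofed hood (x -32 to -14 mm, 89 mm high), open towards the deck.
- slot (a point): Mouth centre of the slot in the hub's sloped face (hub x -69.5, z +62.75 mm), 12 mm up-slope by 28 mm along hub y, through a 5 mm wall. The way in is square to the face, 35 degrees from vertical: (0.574, 0, -0.819) in hub axes. The bolt's hidden steel press tab (24 by 36 mm) lies 22 mm (36 when home) along it behind the mouth.
- bolt (a joint): Travel of the hidden bolt, m: 0 (unlocked; starts up to 0.0015) to 0.014 (fully home), along the slot's inward direction. No spring: it resists with about 5 N and stays where pushed. Home, its 30 mm wide nose shows 8 mm out from under the hood, hooked 4.5 mm over the seated cover's front edge, 1 mm above it. Pushed home too early, it blocks the cover.
- seat (a point): Point on the hub's deck (hub x +40, y 0, z +60 mm) where the cover's origin lies when the cover is seated.
- pin_left (a point): Top of the left dowel pin (hub x +68, y +45 mm): 8 mm diameter, 16 mm tall above the deck, the upper 7 mm tapered to 3 mm.
- pin_right (a point): Top of the right dowel pin (hub x +68, y -45 mm), the same.
- cover: Loose grey-painted metal cover, 0.16 kg, 100 (x) by 120 (y) by 6 mm, flat on the desk. Origin at the centre of its underside, z up. Two 10 mm through holes at x +28, y +-45 mm (rear end). On top a finger rib 50 mm (x -35 to +15) by 14 mm thick (y), 6 to 36 mm above the underside. Seated, its axes agree with the hub's and a 4 mm gap to the hood stays.
- rod: Release rod, 35 g, 125 mm long, upright in the tidy's socket: steel shaft 7 mm diameter, 70 mm long, then a black square handle 14 by 14 by 55 mm (70 to 125 mm from the tip; flats along its x and y). Origin at the shaft's tip, z towards the handle. The handle's shoulder rests on the socket's rim, 80 mm above the desk.
- rod_tip (a point): Centre of the end of the rod's shaft (the rod's origin).
- tidy: White plastic desk tidy, fixed, 80 mm high. Origin on the desk, z up. Large open compartment 62 by 62 mm inside, centred at x 0, y +22 mm, floor 4 mm above the desk. Beside it, at x 0, y -30 mm, a block 30 by 34 mm with a 10 mm square socket, 78 mm deep, where the rod stands at the start.
- cup_a: Bystander: glass therapy cup with dark rim, mouth down, 54 mm diameter, 63 mm high; origin under its centre.
- cup_b: Bystander: another such glass cup.
- cup_c: Bystander: a third such glass cup.
- tape: Bystander: roll of clear tape lying flat, 90 mm across, 24 mm high.
- phone: Bystander: black phone lying flat, 75 by 155 by 8 mm.

How it is judged:
On the way, in this order (a step that is already met when the one before it is completed fails the run):
1. the cover lies seated on the deck, both pins through its holes (distance between cover and seat below 0.004 m and angle between the z axis of cover and the z axis of hub, either way round below 0.035 rad and angle between the x axis of cover and the x axis of hub, either way round below 0.06 rad and z of cover in the frame of hub below 0.0625 m), for 0.2 s.
2. the hidden bolt is pressed home over the seated cover (all of step 1 and value of joint bolt above 0.0115 m), for 0.1 s.
At the end, for the whole second after the job is handed in: Cover on both dowels: origin within 4 mm of the seat, at most 2.5 mm above the deck, level within 2 and square within 3.4 degrees; bolt at least 11.5 of its 14 mm home; rod tip down inside the tidy, tip under 35 mm above the desk; cover and rod at rest (all of step 2 and z of rod_tip in the frame of tidy below 0.035 m and x of rod_tip in the frame of tidy between -0.034 and 0.034 m and y of rod_tip in the frame of tidy between -0.047 and 0.056 m and linear speed of each of cover, rod below 0.02 m/s); the robot touches nothing.
It fails at once if a bystander is shoved more than 30 mm or knocked over (distance of any of cup_a, cup_b, cup_c, tape, phone from where it was at the start of the episode above 0.03 m or angle between any of cup_a, cup_b, cup_c, tape, phone's own z axis and vertical above 0.5 rad).
It fails at once if the bolt is pushed with the gripper instead of the rod (contact force between the fingers and bolt above 0.5 N).
It also fails if it takes over 61 s, if anything falls off the work surface, if the arm or the gripper's body presses on something with over 40 N, if the wrist force passes 120 N, or if a joint passes its speed limit or range.

## Robot

A 6-joint arm with a two-finger parallel gripper is mounted at the origin on the work surface. World frame = base frame: x ahead of the robot, y to its left, z up, the work surface at z = 0. Lengths are in m, angles in rad, forces in N, time in s.
With the tool pointing down it reaches from about 0.325 to 0.775 m from the base axis. Payload 9.3 kg.
Tool frame: the origin (TCP) lies midway between the tips of the shut fingers; the grasp point (between the pads) lies 19 mm behind it; z points along the fingers, y is the direction in which the jaws open and shut (so a half turn about z gives the same grasp; the last joint's range is limited). The gripper opens to 85 mm and grips with 20 to 120 N. Pads are 22 mm wide; open, the fingers measure 114 mm over their backs; the gripper's body (76 mm by 85 mm) begins 54 mm behind the grasp point. The pads swing forward as they close: fully open they stand 13 mm farther back than shut.
Start: joints at [0.992, 0.259, 0.021, 1.334, 0, 1.418], TCP at [0.227, 0.501, 0.231] pointing down, gripper open.
Joint ranges: [-3.04, 3.04], [-0.91, 1.82], [-1.04, 1.36], [-1.92, 1.95], [-1.52, 1.45], [-3.14, 3.14]. Speed limits (rad/s): [2.22, 2.22, 2.79, 3.14, 3.14, 3.14].

## Interface

Orientations are given as a 3x3 rotation matrix whose columns are the frame's x, y, z axes.
In Python, from bench import robot gives the robot as it stands.
- The arm moves only by the shell command python3 -m handwheel 'ROWS'. ROWS is JSON, a list of rows, each a list of 7 numbers: the turn, a rotation vector about the tool's x, y, z in degrees, then the shift along the tool's x, y, z in cm, then the closure, from -1 (fully open) to 1 (shut). A call has 1 to 12 rows; each row is the pose to reach, as a shift and turn from the pose commanded when the call began, along the tool's axes at that moment; what a row does not reach only later rows make up. A row lasts 1/8 s, in which the tool goes at most 62.5 mm and 10.7 degrees, less where a joint would pass 70% of its speed; a pose out of reach is approached as far as the arm can. A call with a gripper value outside its range is refused whole. The fingers move at their own pace and stop on an object; the grip force is fixed at half the most. Time passes only in rows, so rows that repeat a pose let the fingers close. It gives the time, the measured TCP pose, the force and the opening at its end, in the units of the state.
- robot.observe(): the state, without advancing time (a new reading comes with each control period).
- robot.get_image(name): name is "scene" or "top"; returns the picture (420x560x3 uint8, red, green, blue); there is no depth.
- robot.calibration(name): a dict with "fovy" (degrees; the focal length in pixels is half the picture's height over the tangent of half this angle, whatever the lens; pixels are square), "cx", "cy" (the principal point, pixels), "R" (3x3) and "t" (3): a world point X has camera coordinates R X + t. Camera axes: x right, y down, z forward; pixel columns grow to the right and rows downward; lengths in m; the calibration is good to about 2 mm. A picture is of the moment at which its call begins. calibration takes no time and is no camera call.
- robot.hand_in(): hands the job in, once; it reports no verdict.
Trained networks look in the newest picture that a camera, given by its name, has taken for a name from the list of things; names that differ only in an ending like _2 or _b are one class to them, and where a whole thing is asked for, a point or a joint stands for the part that bears it (a point fixed in the world has none). Each returns a list of dicts, best first, with "p" (0 to 1); they miss things now and then, are a little off and sometimes report something else, mostly with a low value. They report only what shows in the picture. A call takes as long as a camera call.
- robot.regions_of(target, camera): "region" (420x560 bool, what is visible of it) and "pixel" ([row, column] in pixels, amid what is visible of it).
The state is a dict: "time": time; "joint_positions": joint angles; "qvel": joint speeds; "joint_efforts": joint torques, N m; "ee_pos": TCP position; "tcp_rot": TCP orientation; "wrist_force": force on the tool from outside, world axes, zero at the start; "torque": the same for the moment, N m; "width": finger opening in m.
Only numpy, scipy, OpenCV 4.12 (cv2) and the standard library are available. Lean on these libraries where they do the work, as an engineer would, in place of code of your own. Each camera call takes 0.05 s, during which the arm holds its last target.

## Working session

There is one attempt and no reset: what is moved stays moved. The work goes in short steps, Python scripts to look and compute and a shell command to move; the robot and the scene stay as the last step left them, time stands still between calls to the robot, and variables do not carry over. Pictures are saved under pics/ and viewed, and the job is handed in when it is done.

```bash
ls; mkdir -p pics; python3 - <<'E'
from bench import robot
import cv2,numpy as np
print(robot.observe())
for n in("scene","top"):
    im=robot.get_image(n); cv2.imwrite(f"pics/{n}0.png",im[:,:,::-1]); c=robot.calibration(n);print(n,c)
E
```

```text
pics
{'time': 0.0, 'joint_positions': array([ 9.92451963e-01,  2.59195106e-01,  2.07336638e-02,  1.33370860e+00,
       -1.50924778e-05,  1.41818346e+00]), 'qvel': array([ 1.18487717e-03, -5.21839957e-04, -7.31625260e-04, -2.21882432e-03,
       -1.39662204e-03,  7.98912573e-05]), 'joint_efforts': array([-1.62812979e-03, -5.55646956e+01,  3.44531608e+01,  1.37489353e-02,
       -2.10984413e-04,  1.22031545e-05]), 'ee_pos': array([0.22699346, 0.50064695, 0.23065353]), 'tcp_rot': array([[-9.10736810e-01,  4.12986584e-01, -7.38289903e-04],
       [ 4.12987198e-01,  9.10736093e-01, -1.15856028e-03],
       [ 1.93917410e-04, -1.36004777e-03, -9.99999056e-01]]), 'wrist_force': array([ 0.05302238,  0.37476486, -0.13346858]), 'torque': array([-0.04180296,  0.03569689, -0.02185696]), 'width': 0.08548585492798952}
scene {'fovy': 51.28578732417232, 'cx': 279.6931404768235, 'cy': 216.19194341528373, 'R': array([[ 8.59017069e-01,  5.11946679e-01, -5.22103605e-04],
       [ 2.84441662e-01, -4.78124185e-01, -8.30957402e-01],
       [-4.25655513e-01,  7.13658084e-01, -5.56335801e-01]]), 't': array([-0.47214405, -0.12365779,  1.24864841])}
top {'fovy': 53.390516395199285, 'cx': 284.0180424911539, 'cy': 202.9914005707479, 'R': array([[ 0.03660522, -0.99931081,  0.00616058],
       [-0.973843  , -0.03705436, -0.22418023],
       [ 0.22425401,  0.00220673, -0.97452823]]), 't': array([-0.0367125 ,  0.57021847,  1.04463257])}
```

View pics/scene0.png

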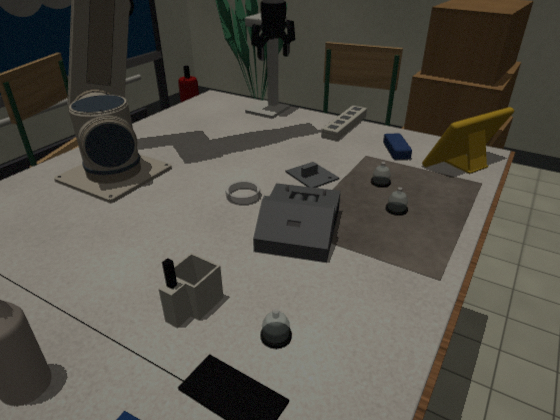

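View pics/top0.png

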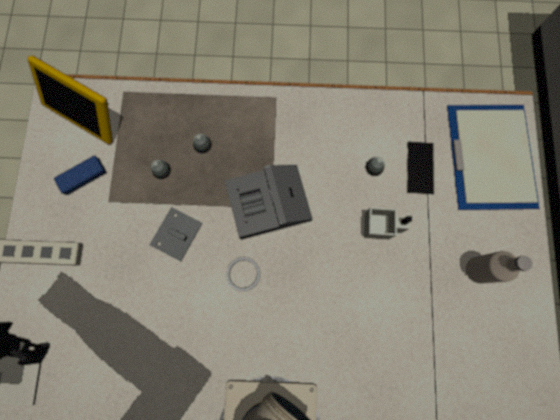

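```bash
cat > h.py <<'E'
from bench import robot
import cv2,numpy as np
def cam(n):
    c=robot.calibration(n); f=210/np.tan(np.radians(c['fovy']/2))
    return dict(f=f,cx=c['cx'],cy=c['cy'],R=np.array(c['R']),t=np.array(c['t']))
def proj(c,X):
    Y=np.atleast_2d(X)@c['R'].T+c['t']; return np.c_[c['f']*Y[:,0]/Y[:,2]+c['cx'],c['f']*Y[:,1]/Y[:,2]+c['cy']]
def ray(c,uv,z):
    d=c['R'].T@np.array([(uv[0]-c['cx'])/c['f'],(uv[1]-c['cy'])/c['f'],1]); o=-c['R'].T@c['t']
    return o+d*(z-o[2])/d[2]
def crop(im,x0,y0,x1,y1,s):
    return cv2.resize(im[y0:y1,x0:x1],None,fx=s,fy=s,interpolation=cv2.INTER_CUBIC)
E
python3 - <<'E'
from h import *
out={}
for n in("scene","top"):
    im=robot.get_image(n)[:,:,::-1]
    out[n+'_im']=im
    c=cam(n)
    print(n,'campos',-c['R'].T@c['t'])
    for k in("hub","cover","tidy","rod","cup_a","tape","phone"):
        r=robot.regions_of(k,n)
        for i,d in enumerate(r[:3]):
            px=d['pixel']; print(n,k,round(d['p'],2),np.round(px,1),d['region'].sum(),np.round(ray(c,(px[1],px[0]),0.03),3))
            if d['p']>.3: out[f'{n}_{k}_{i}']=d['region']
np.savez('m0.npz',**out)
im=out['top_im']; cv2.imwrite('pics/t1.png',crop(im,140,150,320,300,4)); cv2.imwrite('pics/t2.png',crop(im,350,130,440,250,5))
im=out['scene_im']; cv2.imwrite('pics/s1.png',crop(im,220,150,380,270,5)); cv2.imwrite('pics/s2.png',crop(im,140,240,300,360,5))
E
```

```text
scene campos [ 0.97224731 -0.70851924  0.59166695]
scene hub 0.79 [224.9 295.4] 5372 [ 0.591 -0.     0.03 ]
scene cover 0.7 [392.7 233.4] 4145 [ 0.719 -0.415  0.03 ]
scene cover 0.68 [178.2 315.5] 793 [0.531 0.216 0.03 ]
scene tidy 0.61 [290.8 191. ] 3194 [ 0.529 -0.283  0.03 ]
scene tidy 0.31 [221.8 299.4] 5454 [0.593 0.015 0.03 ]
scene rod 0.53 [272.  168.1] 351 [ 0.456 -0.266  0.03 ]
scene rod 0.4 [224.  297.1] 5466 [0.592 0.005 0.03 ]
scene cup_a 0.91 [203.6 394.9] 449 [0.753 0.201 0.03 ]
scene cup_a 0.9 [332.6 276.1] 952 [ 0.714 -0.288  0.03 ]
scene cup_a 0.67 [175. 378.] 378 [0.668 0.318 0.03 ]
scene tape 0.61 [186.1 242.1] 557 [0.388 0.082 0.03 ]
scene phone 0.58 [390.8 231.1] 4207 [ 0.714 -0.414  0.03 ]
top campos [ 0.3223841  -0.01786333  1.14608181]
top hub 0.96 [198.6 268.5] 4769 [0.59  0.028 0.03 ]
top cover 0.78 [234.1 174. ] 1581 [0.482 0.277 0.03 ]
top tidy 0.97 [223.4 380.1] 1071 [ 0.532 -0.278  0.03 ]
top tidy 0.5 [143.7 202.4] 273 [0.743 0.222 0.03 ]
top rod 0.48 [220.1 407.8] 80 [ 0.544 -0.354  0.03 ]
top cup_a 0.7 [143.9 203.5] 277 [0.742 0.219 0.03 ]
top cup_a 0.62 [169.7 161.9] 352 [0.661 0.328 0.03 ]
top tape 0.66 [232.8 172.7] 1527 [0.485 0.281 0.03 ]
top tape 0.64 [278.9 234.6] 305 [0.37  0.107 0.03 ]
```

```bash
python3 -c "
import cv2;[print(cv2.imread('pics/%s.png'%n).shape) for n in('t1','t2','s1','s2')]"
```

```text
(600, 720, 3)
(600, 450, 3)
(600, 800, 3)
(600, 800, 3)
```

View pics/t1.png

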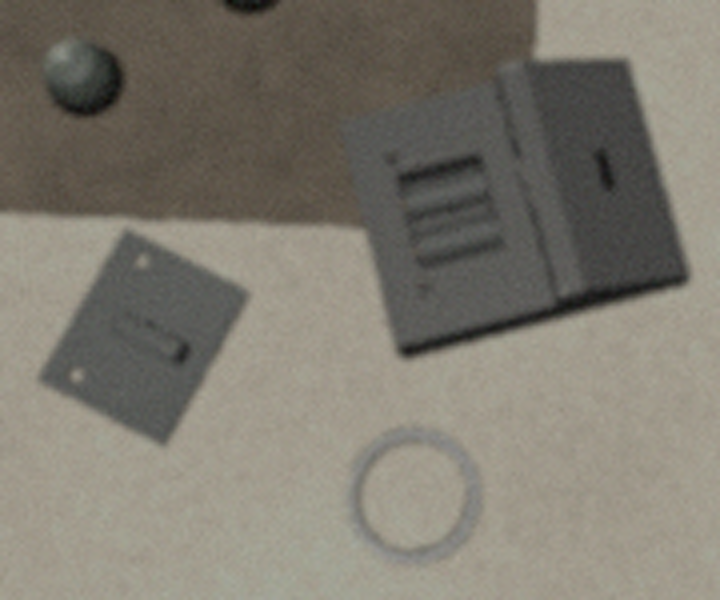

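View pics/s1.png

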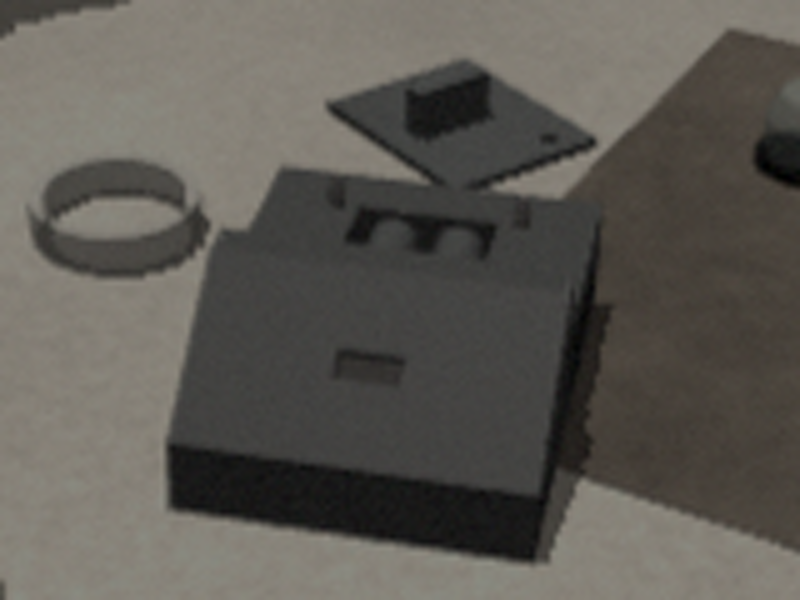

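View pics/t2.png

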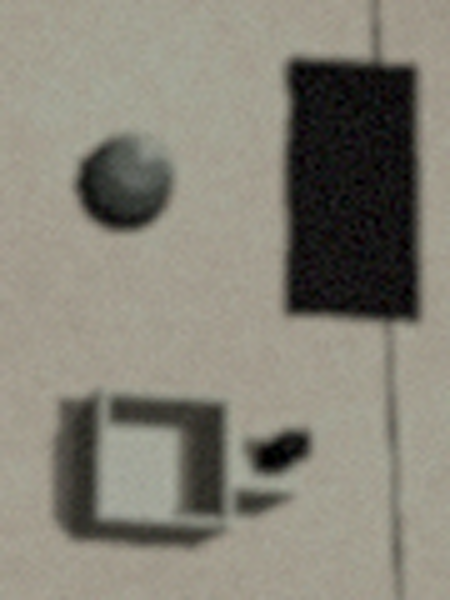

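View pics/s2.png

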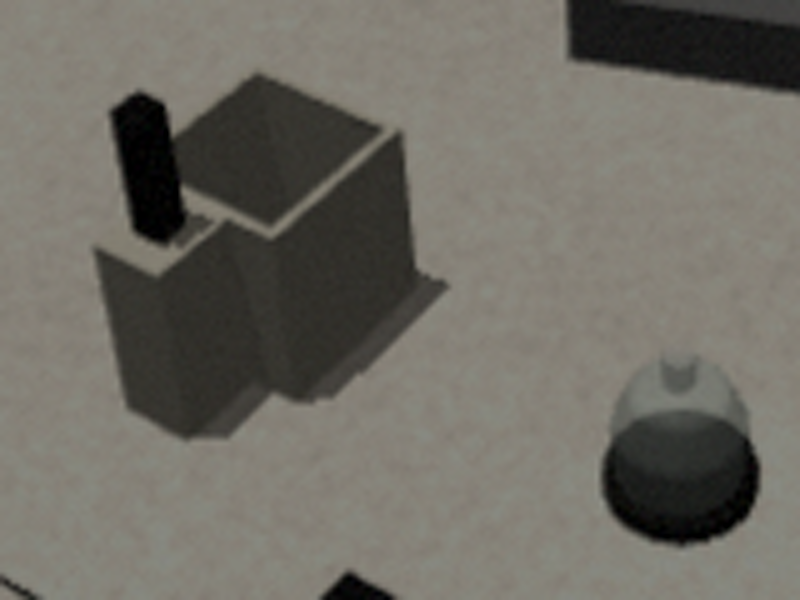

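```bash
cat > fit.py <<'E'
from h import *
from scipy.optimize import least_squares
from scipy.ndimage import map_coordinates, gaussian_filter
def T(p,X,z0=0.):
    X=np.atleast_2d(X)*1e-3; c,s=np.cos(p[2]),np.sin(p[2])
    return np.c_[p[0]+c*X[:,0]-s*X[:,1],p[1]+s*X[:,0]+c*X[:,1],X[:,2]+z0]
def refine(p,ims,cams,segs,it=6,rng=4.0,z0=0.,verbose=True):
    """segs: {cam:[(A,B),..]} mm object frame"""
    G={n:gaussian_filter(ims[n].astype(float).mean(2),.7) for n in ims}
    for k in range(it):
        r_=rng if k<3 else rng/2
        obs=[]
        for n in segs:
            for si,(A,B) in enumerate(segs[n]):
                A=np.array(A,float);B=np.array(B,float)
                ab=proj(cams[n],T(p,[A,B],z0)); L=np.linalg.norm(ab[1]-ab[0]); d=(ab[1]-ab[0])/L; nn=np.array([-d[1],d[0]])
                m=max(4,int(L)); 
                for t in np.linspace(.08,.92,m):
                    X=A+t*(B-A); uv=proj(cams[n],T(p,X,z0))[0]
                    o=np.arange(-r_,r_+.01,.25); P=uv+o[:,None]*nn
                    v=map_coordinates(G[n],[P[:,1],P[:,0]],order=1)
                    g=np.abs(np.gradient(v)); g=g*np.exp(-(o/r_)**2)
                    if g.max()<.6: continue
                    j=g.argmax(); w=slice(max(0,j-3),j+4); off=(o[w]*g[w]).sum()/g[w].sum()
                    obs.append((n,X,uv+off*nn,nn,si,off))
        def res(q,xt=False):
            out=[]
            for n in segs:
                s=[o for o in obs if o[0]==n]
                if not s: continue
                pr=proj(cams[n],T(q,np.array([o[1] for o in s]),z0))
                out.append((((pr-np.array([o[2] for o in s]))*np.array([o[3] for o in s])).sum(1)))
            return np.concatenate(out)
        sol=least_squares(res,p,loss='soft_l1',f_scale=.4,x_scale=[.01,.01,.05]); p=sol.x
    if verbose:
        r=res(p); i=0
        for n in segs:
            s=[o for o in obs if o[0]==n]; rr=r[i:i+len(s)]; i+=len(s)
            for si in range(len(segs[n])):
                q=[x for x,o in zip(rr,s) if o[4]==si]
                print(n,si,segs[n][si],len(q),np.round(np.median(q),2) if q else None)
    return p
def clickfit(p0,clicks,cams,z0=0.):
    def res(q): return np.concatenate([(proj(cams[n],T(q,[X],z0))[0]-uv) for n,X,uv in clicks])
    s=least_squares(res,p0,loss='soft_l1',x_scale=[.01,.01,.05]); r=res(s.x).reshape(-1,2)
    for c,e in zip(clicks,r): print(c[0],c[1],np.round(e,1))
    return s.x
def pk(x,y,s,x0,y0): return np.array([(x+.5)/s-.5+x0,(y+.5)/s-.5+y0])
def avg(n,k=5): return np.mean([robot.get_image(n)[:,:,::-1].astype(float) for _ in range(k)],0)
E
python3 - <<'E'
from fit import *
cams={n:cam(n) for n in('scene','top')}
t=lambda x,y:pk(x,y,4,140,150); s=lambda x,y:pk(x,y,5,220,150)
C=[('top',(97,80,60),t(403,350)),('top',(97,-80,60),t(343,120)),('top',(-107,80,36),t(688,280)),('top',(-107,-80,36),t(630,60)),
('top',(-69.5,0,62.75),t(605,170)),('top',(68,-45,76),t(390,156)),('top',(68,45,76),t(426,288)),
('scene',(-107,80,36),s(167,447)),('scene',(-107,-80,36),s(545,497)),('scene',(-107,80,0),s(170,508)),('scene',(-107,-80,0),s(547,560)),
('scene',(97,80,60),s(283,167)),('scene',(97,-80,60),s(602,207)),('scene',(-69.5,0,62.75),s(369,367))]
p=clickfit([.59,.03,1.3],C,cams); print('hub',p)
C=[('top',(50,-60,6),t(125,230)),('top',(50,60,6),t(40,380)),('top',(-50,60,6),t(165,445)),('top',(-50,-60,6),t(250,293)),
('top',(28,-45,6),t(143,262)),('top',(28,45,6),t(77,376)),
('scene',(50,60,6),s(0,0))][:6]
q=clickfit([.48,.277,1.],C,cams); print('cover',q)
ims={n:avg(n) for n in cams}
np.savez('ims0.npz',**ims)
hs={'top':[((97,-80,60),(97,80,60)),((97,80,60),(-10,80,60)),((-107,-80,36),(-107,80,36)),((-107,-80,36),(-32,-80,89)),((-14,-80,89),(-14,80,89)),((-32,-80,89),(-32,80,89))],
'scene':[((-107,-80,36),(-107,80,36)),((-107,-80,0),(-107,80,0)),((-107,80,0),(-107,80,36)),((-107,80,36),(-32,80,89)),((97,80,60),(97,-80,60)),((-107,-80,36),(-32,-80,89))]}
p1=refine(p,ims,cams,hs); print('hub',p1)
cs={'top':[((50,-60,6),(50,60,6)),((-50,-60,6),(-50,60,6)),((-50,60,6),(50,60,6)),((-50,-60,6),(50,-60,6))],
'scene':[]}
q1=refine(q,ims,cams,cs); print('cover',q1)
print(proj(cams['scene'],T(q1,[(50,60,6),(-50,60,6),(50,-60,6),(-50,-60,6)])))
for n in hs:
  for k in (n,): 
    print(n, refine(p1,ims,{n:cams[n]},{n:hs[n]},verbose=False))
E
```

```text
top (97, 80, 60) [-1.  -0.6]
top (97, -80, 60) [-0.8  0.4]
top (-107, 80, 36) [ 1.7 -2.1]
top (-107, -80, 36) [-0.4 -1.4]
top (-69.5, 0, 62.75) [ 1.2 -1. ]
top (68, -45, 76) [ 0.5 -0.9]
top (68, 45, 76) [ 0.1 -1.8]
scene (-107, 80, 36) [-0.1 -1.1]
scene (-107, -80, 36) [-0.8 -0.8]
scene (-107, 80, 0) [-0.1  0. ]
scene (-107, -80, 0) [-2.2  0.1]
scene (97, 80, 60) [-1.2 -1. ]
scene (97, -80, 60) [-0.3 -1.7]
scene (-69.5, 0, 62.75) [ 0.1 -0.5]
hub [0.58371426 0.03040334 1.88417286]
top (50, -60, 6) [ 0.3 -0.4]
top (50, 60, 6) [-0.6  0.4]
top (-50, 60, 6) [0.  0.6]
top (-50, -60, 6) [ 0.4 -0.4]
top (28, -45, 6) [-0.1 -0.3]
top (28, 45, 6) [-0.1  0.1]
cover [0.48688141 0.27854995 1.14325254]
top 0 ((97, -80, 60), (97, 80, 60)) 36 -0.3
top 1 ((97, 80, 60), (-10, 80, 60)) 40 -0.04
top 2 ((-107, -80, 36), (-107, 80, 36)) 56 -0.42
top 3 ((-107, -80, 36), (-32, -80, 89)) 26 0.33
top 4 ((-14, -80, 89), (-14, 80, 89)) 57 0.12
top 5 ((-32, -80, 89), (-32, 80, 89)) 59 -0.29
scene 0 ((-107, -80, 36), (-107, 80, 36)) 75 0.44
scene 1 ((-107, -80, 0), (-107, 80, 0)) 74 0.29
scene 2 ((-107, 80, 0), (-107, 80, 36)) 13 -0.01
scene 3 ((-107, 80, 36), (-32, 80, 89)) 40 -0.14
scene 4 ((97, 80, 60), (97, -80, 60)) 65 -0.41
scene 5 ((-107, -80, 36), (-32, -80, 89)) 41 -0.04
hub [0.5832498  0.03078755 1.88057178]
top 0 ((50, -60, 6), (50, 60, 6)) 44 -0.12
top 1 ((-50, -60, 6), (-50, 60, 6)) 44 0.06
top 2 ((-50, 60, 6), (50, 60, 6)) 35 -0.01
top 3 ((-50, -60, 6), (50, -60, 6)) 35 0.01
cover [0.48729173 0.27900999 1.13794138]
[[312.17064183 160.16535474]
 [284.61875587 169.04270226]
 [338.689413   176.13531573]
 [310.26517278 186.27501047]]
top [0.57700877 0.03037822 1.8979684 ]
scene [0.58487102 0.02887023 1.87589072]
```

```bash
cat > ov.py <<'E'
from fit import *
HS=[((97,-80,60),(97,80,60)),((97,80,60),(-14,80,60)),((97,-80,60),(-14,-80,60)),((-14,-80,60),(-14,80,60)),((-107,-80,36),(-107,80,36)),((-107,-80,36),(-32,-80,89)),((-107,80,36),(-32,80,89)),((-14,-80,89),(-14,80,89)),((-32,-80,89),(-32,80,89)),((-107,-80,0),(-107,80,0)),((-107,80,0),(97,80,0)),((-107,80,0),(-107,80,36)),((-107,-80,0),(-107,-80,36)),((97,80,0),(97,80,60)),((-14,-80,60),(-14,-80,89)),((-14,80,60),(-14,80,89))]
a=np.array([.574,0,-.819]);u=np.array([.819,0,.574]);m=np.array([-69.5,0,62.75])
c=[m+i*6*u+j*14*np.array([0,1,0]) for i,j in((1,1),(1,-1),(-1,-1),(-1,1))]
HS+=[(c[i],c[(i+1)%4]) for i in range(4)]
for s in(45,-45): HS+=[((68,s,60),(68,s,76))]
CS=[((50,-60,6),(50,60,6)),((-50,-60,6),(-50,60,6)),((-50,60,6),(50,60,6)),((-50,-60,6),(50,-60,6)),((-35,-7,36),(15,-7,36)),((-35,7,36),(15,7,36)),((-35,-7,36),(-35,7,36)),((15,-7,36),(15,7,36))]
for s in(45,-45): CS+=[((23,s,6),(33,s,6)),((28,s-5,6),(28,s+5,6))]
def overlay(im,c,items,box,s):
    x0,y0,x1,y1=box; I=crop(np.clip(im*1.6,0,255).astype(np.uint8),x0,y0,x1,y1,s)
    for p,S,z0,col in items:
        for A,B in S:
            ab=(proj(c,T(p,[A,B],z0))-[x0,y0]+.5)*s-.5
            cv2.line(I,tuple(int(v) for v in np.round(ab[0])),tuple(int(v) for v in np.round(ab[1])),col,1,cv2.LINE_AA)
    return I
E
python3 - <<'E'
from ov import *
D=np.load('ims0.npz')
h=[0.5832498,0.03078755,1.88057178];ht=[0.57700877,0.03037822,1.8979684];hsn=[0.58487102,0.02887023,1.87589072];q=[0.48729173,0.27900999,1.13794138]
cv2.imwrite('pics/o1.png',overlay(D['top'],cam('top'),[(ht,HS,0,(0,255,0)),(q,CS,0,(0,255,0))],(140,150,320,300),4))
cv2.imwrite('pics/o2.png',overlay(D['scene'],cam('scene'),[(hsn,HS,0,(0,255,0)),(q,CS,0,(0,255,0))],(220,150,380,270),5))
E
```

```text
(no output)
```

View pics/o1.png

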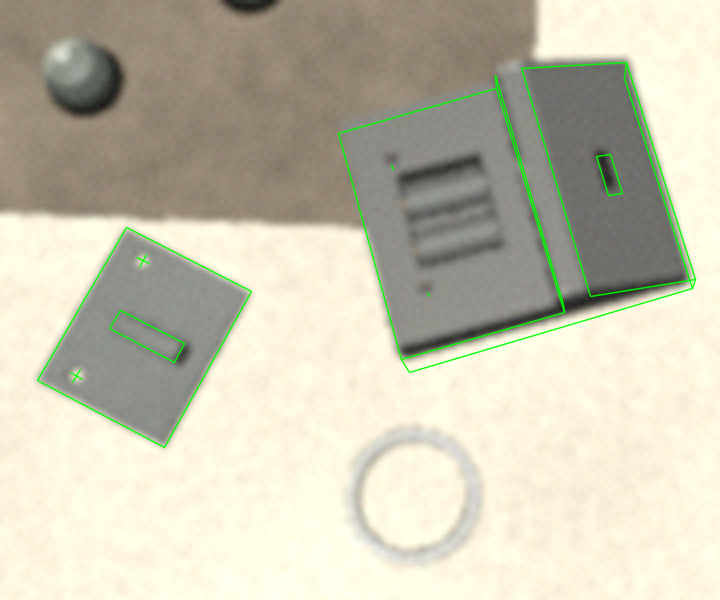

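View pics/o2.png

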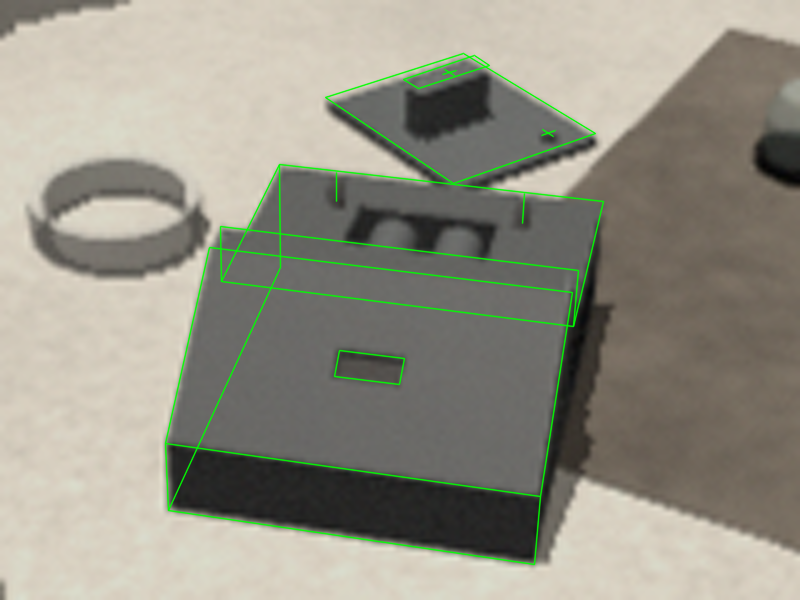

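```bash
cat > run1.py <<'E'
from ov import *
D=np.load('ims0.npz'); ims={n:D[n] for n in('top','scene')}
cams={n:cam(n) for n in('scene','top')}
hs={'top':[((97,-80,60),(97,80,60)),((97,-80,60),(-10,-80,60)),((97,80,60),(-5,80,60)),((-107,-80,36),(-107,80,36)),((-107,-80,36),(-32,-80,89)),((-32,-80,89),(-32,80,89))],
'scene':[((-107,-80,36),(-107,80,36)),((-107,80,36),(-32,80,89)),((97,80,60),(97,-80,60)),((-107,-80,36),(-32,-80,89)),((97,80,60),(-5,80,60)),((-107,80,0),(-107,80,36)),((-107,-80,0),(-107,80,0))]}
cs={'top':CS[:4],'scene':CS[:3]+CS[3:4]}
cs['scene']=[((-50,-60,0),(50,-60,0)),((-50,60,6),(50,60,6)),((50,-60,6),(50,60,6)),((-50,-60,0),(-50,60,0))]
cs['scene']=[((50,-60,0),(50,60,0)),((-50,60,6),(-50,-60,6)),((-50,60,6),(50,60,6)),((-50,-60,0),(-50,-5,0))]
E
python3 - <<'E'
from run1 import *
p=[0.5837,0.0304,1.884]
for n in hs:
    c2=refine(p,ims,{n:cams[n]},{n:hs[n]},rng=3.5); print('HUB',n,c2)
p=refine(p,ims,cams,hs,rng=3.5,verbose=False);print(p)
q=[0.48729173,0.27900999,1.13794138]
print(refine(q,ims,cams,{'top':cs['top']},rng=2.5,verbose=False),refine(q,ims,cams,{'scene':cs['scene']},rng=3))
cv2.imwrite('pics/o3.png',overlay(ims['top'],cams['top'],[(p,HS,0,(0,255,0))],(220,150,320,250),6))
E
```

```text
top 0 ((97, -80, 60), (97, 80, 60)) 36 -0.03
top 1 ((97, -80, 60), (-10, -80, 60)) 0 None
top 2 ((97, 80, 60), (-5, 80, 60)) 39 -0.25
top 3 ((-107, -80, 36), (-107, 80, 36)) 56 -0.02
top 4 ((-107, -80, 36), (-32, -80, 89)) 26 -0.6
top 5 ((-32, -80, 89), (-32, 80, 89)) 59 0.02
HUB top [0.57714161 0.03086948 1.89982128]
scene 0 ((-107, -80, 36), (-107, 80, 36)) 75 -0.01
scene 1 ((-107, 80, 36), (-32, 80, 89)) 40 -0.03
scene 2 ((97, 80, 60), (97, -80, 60)) 65 -0.25
scene 3 ((-107, -80, 36), (-32, -80, 89)) 41 0.04
scene 4 ((97, 80, 60), (-5, 80, 60)) 18 0.06
scene 5 ((-107, 80, 0), (-107, 80, 36)) 13 -0.02
scene 6 ((-107, -80, 0), (-107, 80, 0)) 74 -0.04
HUB scene [0.58511066 0.02890966 1.8725214 ]
[0.58355314 0.03101315 1.87621064]
scene 0 ((50, -60, 0), (50, 60, 0)) 32 -0.86
scene 1 ((-50, 60, 6), (-50, -60, 6)) 32 -0.74
scene 2 ((-50, 60, 6), (50, 60, 6)) 28 -0.01
scene 3 ((-50, -60, 0), (-50, -5, 0)) 12 0.02
[0.48730114 0.27900107 1.13834815] [0.49137662 0.27346577 1.18842852]
```

View pics/o3.png

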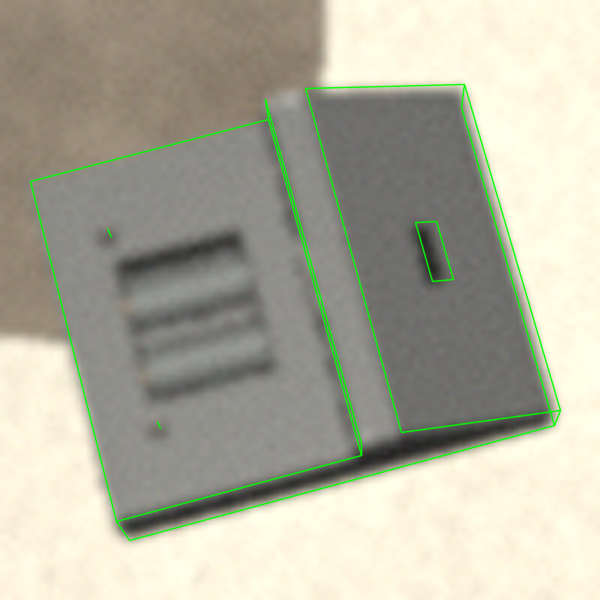

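```bash
python3 - <<'E'
from run1 import *
I=crop(np.clip(ims['top']*1.8,0,255).astype(np.uint8),225,155,325,245,8)[:600,:800]
cv2.imwrite('pics/z1.png',I)
I=crop(np.clip(ims['top']*1.5,0,255).astype(np.uint8),0,60,560,420,1.4)
cv2.imwrite('pics/z2.png',I)
E
```

```text
(no output)
```

View pics/z1.png

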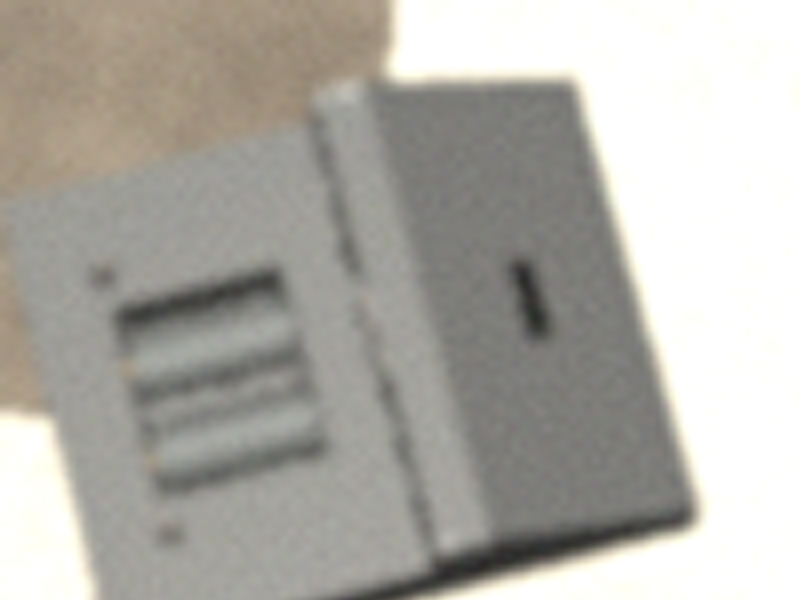

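View pics/z2.png

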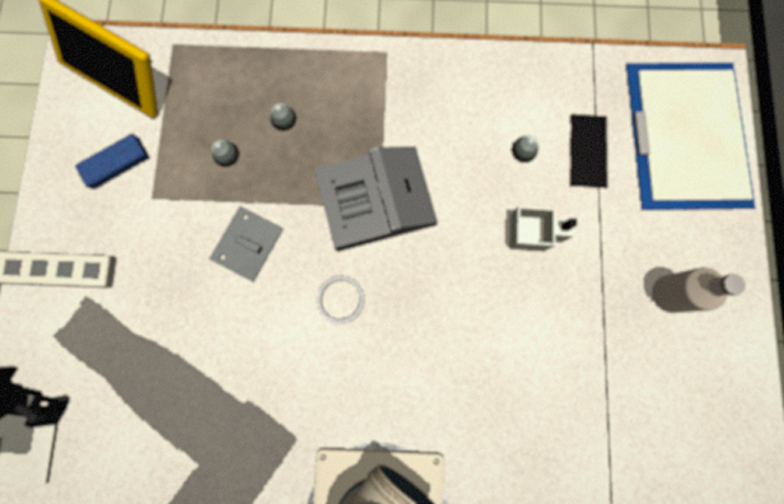

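```bash
cat > joint.py <<'E'
from run1 import *
from scipy.spatial.transform import Rotation as Ro
def camp(c,d):
    R=Ro.from_rotvec(d[:3]).as_matrix(); return dict(c,R=R@c['R'],t=R@c['t']+np.array(d[3:6]))
names=['top','scene']
def unpack(v,nobj):
    cs_={n:camp(cams[n],v[6*i:6*i+6]) for i,n in enumerate(names)}
    return cs_,[v[12+3*k:15+3*k] for k in range(nobj)]
def jfit(v,objs,ims,pts=[],rngs=(3,2.5,2,2,1.5,1.5),srot=.002,st=.002,verbose=True):
    """objs: list of segs dict ; pts: (cam,objidx,X,uv)"""
    G={n:gaussian_filter(ims[n].astype(float).mean(2),.6) for n in ims}
    for r_ in rngs:
        cc,P=unpack(v,len(objs)); obs=[]
        for k,segs in enumerate(objs):
          for n in segs:
            for si,(A,B) in enumerate(segs[n]):
                A=np.array(A,float);B=np.array(B,float)
                ab=proj(cc[n],T(P[k],[A,B])); L=np.linalg.norm(ab[1]-ab[0]); d=(ab[1]-ab[0])/L; nn=np.array([-d[1],d[0]])
                for t in np.linspace(.06,.94,max(4,int(L))):
                    X=A+t*(B-A); uv=proj(cc[n],T(P[k],X))[0]
                    o=np.arange(-r_,r_+.01,.25); Q=uv+o[:,None]*nn
                    g=np.abs(np.gradient(map_coordinates(G[n],[Q[:,1],Q[:,0]],order=1)))*np.exp(-.5*(o/r_)**2)
                    if g.max()<.5: continue
                    j=g.argmax(); w=slice(max(0,j-3),j+4); off=(o[w]*g[w]).sum()/g[w].sum()
                    obs.append((n,k,X,uv+off*nn,nn,si))
        def res(v,full=True):
            cc,P=unpack(v,len(objs)); out=[]
            for n in names:
              for k in range(len(objs)):
                s=[o for o in obs if o[0]==n and o[1]==k]
                if s: out.append(((proj(cc[n],T(P[k],np.array([o[2] for o in s])))-np.array([o[3] for o in s]))*np.array([o[4] for o in s])).sum(1)*.5)
            for n,k,X,uv in pts: out.append((proj(cc[n],T(P[k],[X]))[0]-uv)*3)
            if full: out.append(np.concatenate([np.r_[v[6*i:6*i+3]/srot,v[6*i+3:6*i+6]/st] for i in range(2)])*3)
            return np.concatenate(out)
        v=least_squares(res,v,loss='soft_l1',f_scale=.5,x_scale=np.r_[np.tile([.002]*3+[.002]*3,2),np.tile([.01,.01,.05],len(objs))]).x
    if verbose:
        cc,P=unpack(v,len(objs))
        for n in names:
          for k in range(len(objs)):
            for si in range(len(objs[k].get(n,[]))):
                s=[o for o in obs if o[0]==n and o[1]==k and o[5]==si]
                if s: print(n,k,objs[k][n][si],len(s),round(float(np.median([((proj(cc[n],T(P[k],[o[2]]))[0]-o[3])@o[4]) for o in s])),2))
        for n,k,X,uv in pts: print(n,k,X,np.round(proj(cc[n],T(P[k],[X]))[0]-uv,2))
    return v
E
python3 - <<'E'
from joint import *
z=lambda x,y:pk(x,y,8,225,155); s=lambda x,y:pk(x,y,5,220,150); t=lambda x,y:pk(x,y,4,140,150)
pts=[('top',0,(-69.5,0,62.75),z(530,300)),('scene',0,(-69.5,0,62.75),s(369,367)),('top',0,(68,-45,76),z(104,276)),('top',0,(68,45,76),z(170,533)),
('scene',0,(68,45,76),s(337,182)),('scene',0,(68,-45,76),s(522,205)),
('top',0,(-107,80,36),z(690,520)),('top',0,(-107,-80,36),z(577,80)),('top',1,(28,-45,6),t(143,262)),('top',1,(28,45,6),t(77,376)),('scene',1,(28,-45,6),s(549,138))]
v0=np.r_[np.zeros(12),0.5837,0.0304,1.876,0.4873,0.2790,1.138]
hs['top']=[hs['top'][i] for i in(0,3,4)]
v=jfit(v0,[hs,cs],ims,pts)
print(np.round(v,4))
np.save('v.npy',v)
cc,P=unpack(v,2)
cv2.imwrite('pics/o4.png',overlay(ims['top'],cc['top'],[(P[0],HS,0,(0,255,0)),(P[1],CS,0,(0,255,0))],(140,150,320,300),4))
cv2.imwrite('pics/o5.png',overlay(ims['scene'],cc['scene'],[(P[0],HS,0,(0,255,0)),(P[1],CS,0,(0,255,0))],(220,150,380,270),5))
E
```

```text
top 0 ((97, -80, 60), (97, 80, 60)) 40 0.02
top 0 ((-107, -80, 36), (-107, 80, 36)) 56 -0.04
top 0 ((-107, -80, 36), (-32, -80, 89)) 26 -0.24
top 1 ((50, -60, 6), (50, 60, 6)) 44 -0.26
top 1 ((-50, -60, 6), (-50, 60, 6)) 44 0.01
top 1 ((-50, 60, 6), (50, 60, 6)) 35 -0.04
top 1 ((-50, -60, 6), (50, -60, 6)) 35 -0.01
scene 0 ((-107, -80, 36), (-107, 80, 36)) 75 -0.0
scene 0 ((-107, 80, 36), (-32, 80, 89)) 40 -0.02
scene 0 ((97, 80, 60), (97, -80, 60)) 63 -0.09
scene 0 ((-107, -80, 36), (-32, -80, 89)) 41 -0.03
scene 0 ((97, 80, 60), (-5, 80, 60)) 17 0.2
scene 0 ((-107, 80, 0), (-107, 80, 36)) 13 -0.02
scene 0 ((-107, -80, 0), (-107, 80, 0)) 73 -0.04
scene 1 ((50, -60, 0), (50, 60, 0)) 31 -1.03
scene 1 ((-50, 60, 6), (-50, -60, 6)) 31 -1.07
scene 1 ((-50, 60, 6), (50, 60, 6)) 28 0.01
scene 1 ((-50, -60, 0), (-50, -5, 0)) 12 -0.07
top 0 (-69.5, 0, 62.75) [0.73 0.26]
scene 0 (-69.5, 0, 62.75) [-0.14  0.05]
top 0 (68, -45, 76) [-0.44 -0.64]
top 0 (68, 45, 76) [-0.38 -0.53]
scene 0 (68, 45, 76) [-0.24 -1.83]
scene 0 (68, -45, 76) [ 0.16 -2.07]
top 0 (-107, 80, 36) [ 1.78 -0.68]
top 0 (-107, -80, 36) [-0.12 -0.08]
top 1 (28, -45, 6) [-0.06 -0.26]
top 1 (28, 45, 6) [-0.13  0.03]
scene 1 (28, -45, 6) [0.25 0.01]
[-8.0000e-04 -0.0000e+00  0.0000e+00 -0.0000e+00  5.0000e-04  1.0000e-04
 -1.0000e-03  2.0000e-04 -0.0000e+00  3.0000e-04  1.4000e-03  1.0000e-04
  5.8240e-01  3.1800e-02  1.8752e+00  4.8830e-01  2.7880e-01  1.1401e+00]
```

View pics/o4.png

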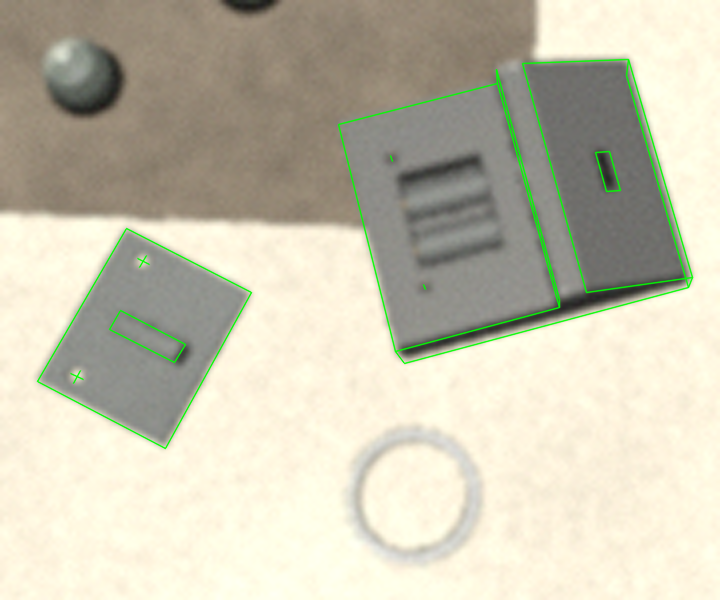

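View pics/o5.png

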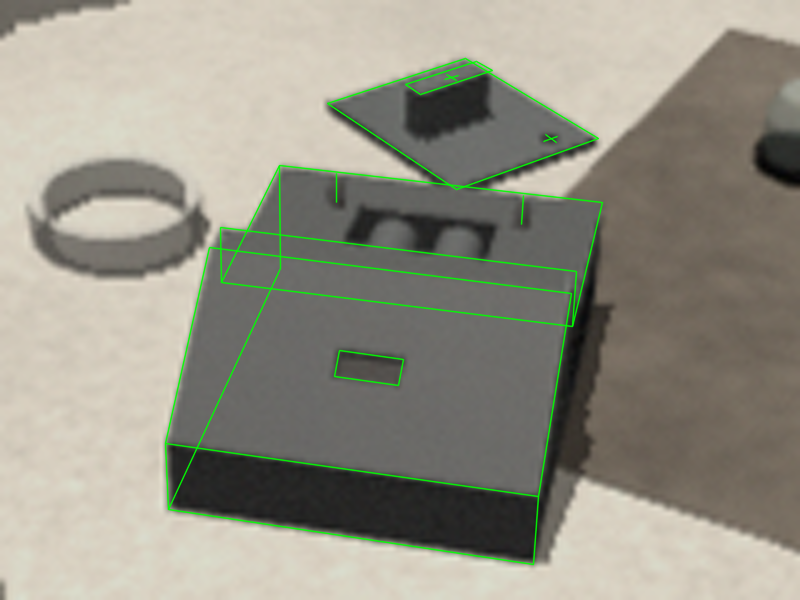

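```bash
cat > goal.py <<'E'
from joint import *
def goal(pos,Rt):
    o=robot.observe(); R=np.array(o['tcp_rot']); 
    d=R.T@(np.array(pos)-o['ee_pos'])*100; r=Ro.from_matrix(R.T@Rt).as_rotvec(degrees=True)
    print('turn',np.round(r,2),'shift cm',np.round(d,2),'| t',round(o['time'],2),'F',np.round(o['wrist_force'],1),'w',round(o['width'],4),'pos',np.round(o['ee_pos'],4))
def down(yang):  # tool y at world angle yang, z down
    y=np.array([np.cos(yang),np.sin(yang),0]); z=np.array([0,0,-1.]); return np.c_[np.cross(y,z),y,z]
E
python3 - <<'E'
from goal import *
goal([.4883,.2788,.08],down(1.1401-np.pi/2))
E
```

```text
turn [ 0.   -0.   90.28] shift cm [-32.95  -9.44  15.13] | t 1.4 F [ 0.4  0.  -0.2] w 0.0855 pos [0.2272 0.5009 0.2313]
```

```bash
python3 -m handwheel '[[0,0,90.3,-32.95,-9.44,15.1,-1],[0,0,90.3,-32.95,-9.44,15.1,-1],[0,0,90.3,-32.95,-9.44,15.1,-1],[0,0,90.3,-32.95,-9.44,15.1,-1],[0,0,90.3,-32.95,-9.44,15.1,-1],[0,0,90.3,-32.95,-9.44,15.1,-1],[0,0,90.3,-32.95,-9.44,15.1,-1],[0,0,90.3,-32.95,-9.44,15.1,-1],[0,0,90.3,-32.95,-9.44,15.1,-1],[0,0,90.3,-32.95,-9.44,15.1,-1],[0,0,90.3,-32.95,-9.44,15.1,-1]]'
python3 - <<'E'
from goal import *
goal([.4883,.2788,.012],down(1.1401-np.pi/2)); print(robot.observe()['joint_positions'])
v=np.load('v.npy');cc,P=unpack(v,2)
a=robot.get_image('top')[:,:,::-1];b=robot.get_image('scene')[:,:,::-1]
cv2.imwrite('pics/a1.png',crop(np.clip(a*1.6,0,255).astype(np.uint8),120,170,240,270,5))
cv2.imwrite('pics/a2.png',crop(np.clip(b*1.6,0,255).astype(np.uint8),260,110,380,200,6))
E
```

```text
time: 2.78
ee_pos: [0.4883, 0.2789, 0.0803]
tcp_rot: [[0.416, 0.909, 0.0], [0.909, -0.416, 0.0], [0.0, 0.0, -1.0]]
wrist_force: [-0.4, -0.6, 1.1]
width: 0.0852
turn [ 0.   -0.    0.09] shift cm [-0.    0.01  6.83] | t 2.77 F [-0.4 -0.6  1.1] w 0.0852 pos [0.4883 0.2789 0.0803]
[ 3.69703756e-01  3.64598029e-01 -2.24727657e-01  9.81423488e-01
 -1.46924308e-06  2.36965527e+00]
```

View pics/a1.png

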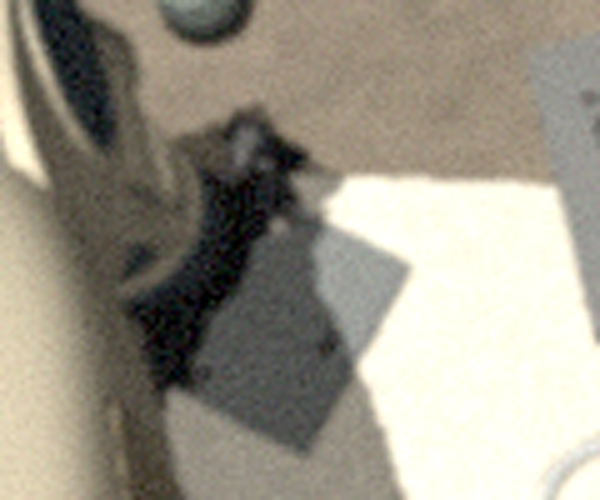

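View pics/a2.png

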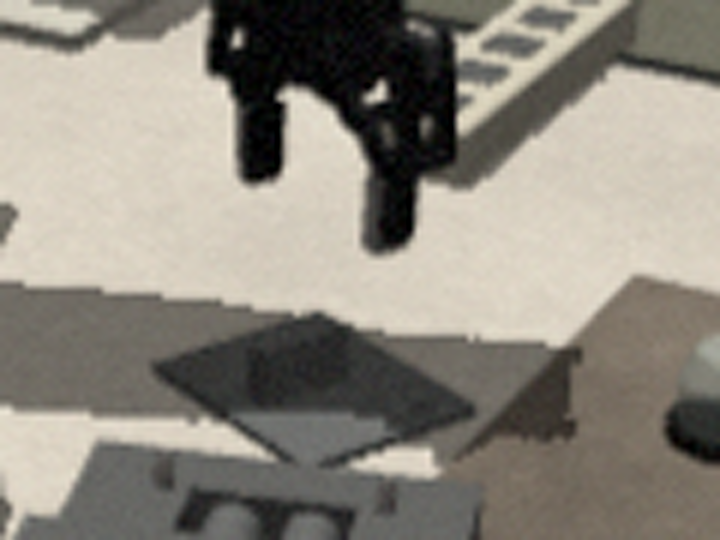

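```bash
python3 - <<'E'
from goal import *
v=np.load('v.npy');cc,P=unpack(v,2)
for c in(cams,cc):print(proj(c['scene'],[[.4883,.2789,.093],[.4883,.2789,.080]]))
E
python3 -m handwheel '[[0,0,0,0,0,3.4,-1],[0,0,0,0,0,6.8,-1],[0,0,0,0,0,6.8,-1],[0,0,0,0,0,6.8,0.3],[0,0,0,0,0,6.8,1],[0,0,0,0,0,6.8,1],[0,0,0,0,0,6.8,1],[0,0,0,0,0,6.8,1],[0,0,0,0,0,6.8,1]]'
```

```text
[[312.84890472 144.24760178]
 [312.65077972 148.63633528]]
[[313.0541366  145.22071278]
 [312.85593206 149.60475907]]
time: 4.0
ee_pos: [0.4886, 0.279, 0.013]
tcp_rot: [[0.418, 0.909, 0.001], [0.909, -0.418, 0.001], [0.001, 0.001, -1.0]]
wrist_force: [-0.9, 0.4, 6.6]
width: 0.0127
```

```bash
python3 -m handwheel '[[0,0,0,0,0,0,1],[0,0,0,0,0,-5,1],[0,0,0,0,0,-10,1],[0,0,0,0,0,-14,1],[0,0,0,0,0,-14,1]]'
python3 - <<'E'
from goal import *
a=robot.get_image('top')[:,:,::-1];b=robot.get_image('scene')[:,:,::-1]
cv2.imwrite('pics/b1.png',crop(np.clip(a*1.6,0,255).astype(np.uint8),120,170,240,270,5))
cv2.imwrite('pics/b2.png',crop(np.clip(b*1.6,0,255).astype(np.uint8),250,70,380,170,6))
E
```

```text
time: 4.62
ee_pos: [0.4896, 0.2793, 0.1554]
tcp_rot: [[0.418, 0.909, 0.005], [0.909, -0.418, 0.002], [0.004, 0.004, -1.0]]
wrist_force: [-0.4, 0.7, -1.4]
width: 0.0127
```

View pics/b2.png

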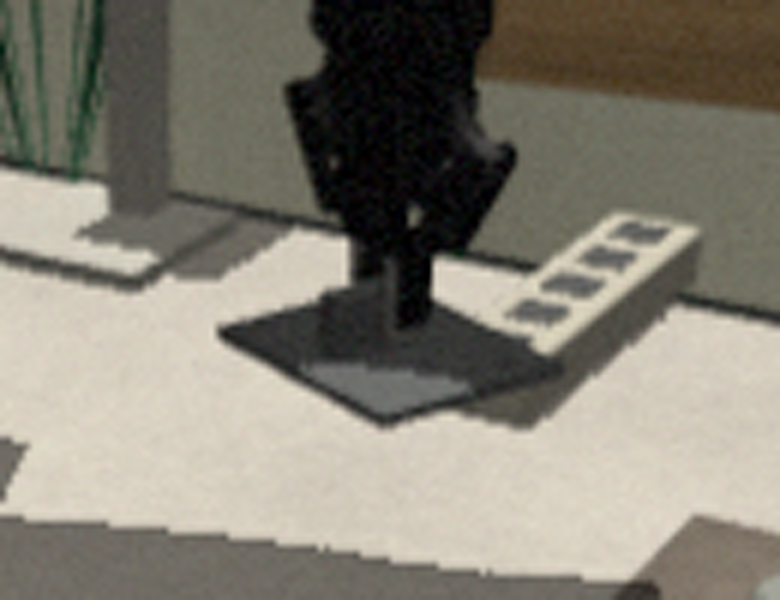

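```bash
python3 - <<'E'
from goal import *
v=np.load('v.npy');cc,P=unpack(v,2);h=P[0]
s=T(h,[(40,0,60)])[0];print(s)
goal([s[0],s[1],.135],down(h[2]-np.pi/2))
E
```

```text
[0.57042898 0.07000115 0.06      ]
turn [-1.000e-02  1.000e-02 -4.214e+01] shift cm [-15.52  16.21   1.69] | t 4.72 F [-0.2 -0.1 -1.8] w 0.0125 pos [0.488  0.2787 0.1519]
```

```bash
python3 -m handwheel '[[0,0,-42.14,-15.52,16.21,1.7,1],[0,0,-42.14,-15.52,16.21,1.7,1],[0,0,-42.14,-15.52,16.21,1.7,1],[0,0,-42.14,-15.52,16.21,1.7,1],[0,0,-42.14,-15.52,16.21,1.7,1],[0,0,-42.14,-15.52,16.21,1.7,1],[0,0,-42.14,-15.52,16.21,1.7,1],[0,0,-42.14,-15.52,16.21,1.7,1]]'
python3 - <<'E'
from goal import *
ims={n:avg(n,4) for n in names}; np.savez('ims1.npz',**ims); o=robot.observe();print(o['ee_pos'],o['time'])
v=np.load('v.npy');cc,P=unpack(v,2)
c=[o['ee_pos'][0],o['ee_pos'][1],P[0][2]]
z0=o['ee_pos'][2]-.013
for n,box,s in(('top',(200,120,340,260),4),('scene',(220,110,370,220),5)):
    cv2.imwrite(f'pics/c_{n}.png',overlay(ims[n],cc[n],[(P[0],HS,0,(0,255,0)),(c,CS,z0,(0,0,255))],box,s))
    cv2.imwrite(f'pics/cr_{n}.png',overlay(ims[n],cc[n],[],box,s))
E
```

```text
time: 5.72
ee_pos: [0.5703, 0.0711, 0.1352]
tcp_rot: [[-0.301, 0.954, -0.0], [0.954, 0.301, 0.0], [0.0, -0.0, -1.0]]
wrist_force: [-0.5, -0.2, -2.4]
width: 0.0131
[0.57068438 0.07018434 0.13534327] 6.125
```

View pics/c_top.png

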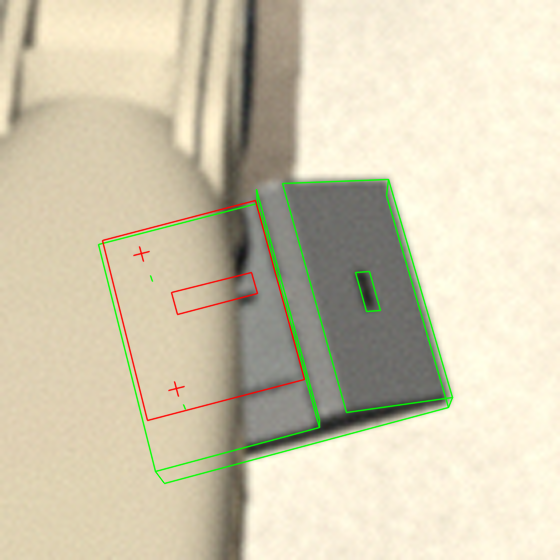

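View pics/c_scene.png

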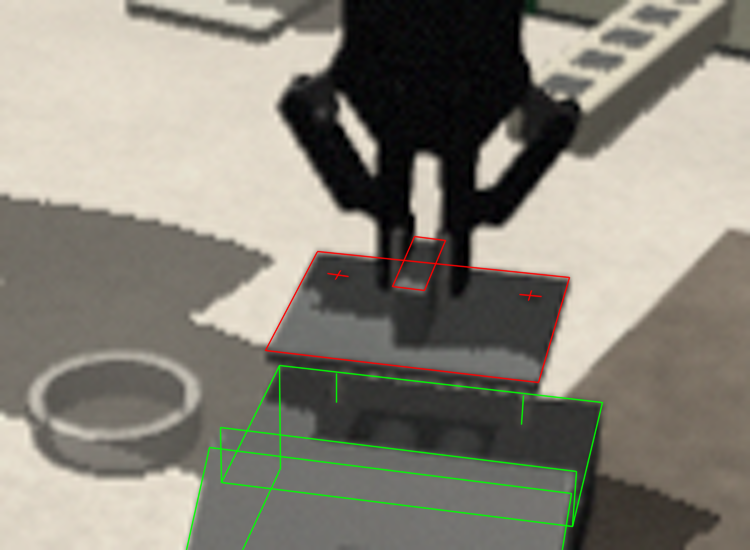

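View pics/cr_scene.png

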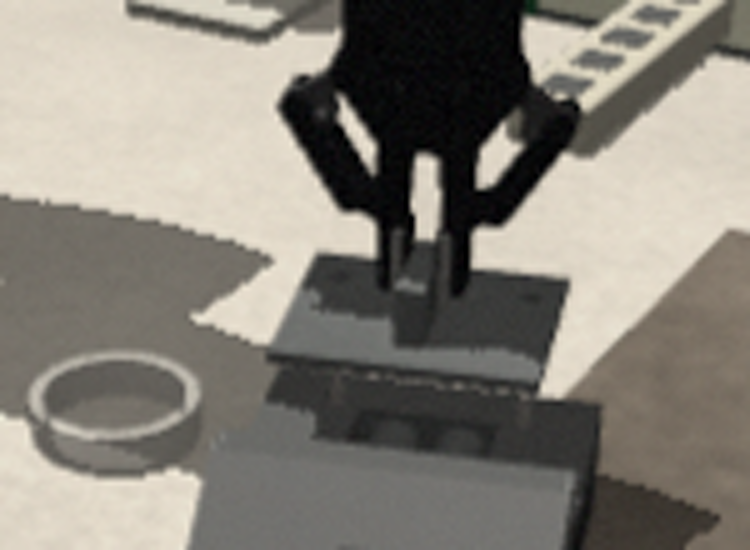

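```bash
python3 -m handwheel '[[0,0,0,-0.03,-0.05,2.5,1],[0,0,0,-0.03,-0.05,4.3,1],[0,0,0,-0.03,-0.05,4.7,1],[0,0,0,-0.03,-0.05,5.0,1],[0,0,0,-0.03,-0.05,5.0,1],[0,0,0,-0.03,-0.05,5.0,1]]'
python3 - <<'E'
from goal import *
ims={n:avg(n,3) for n in names}; o=robot.observe();print(o['ee_pos'],o['wrist_force'],o['torque'],o['time'])
for n,box,s in(('top',(200,120,340,260),4),('scene',(230,125,360,220),6)):
    cv2.imwrite(f'pics/d_{n}.png',overlay(ims[n],cam(n),[],box,s))
E
```

```text
time: 6.88
ee_pos: [0.5706, 0.0696, 0.0858]
tcp_rot: [[-0.3, 0.954, 0.001], [0.954, 0.3, -0.0], [-0.0, 0.001, -1.0]]
wrist_force: [0.3, 0.6, -1.7]
width: 0.0129
[0.57035379 0.06966155 0.08540872] [ 0.77322625  0.33880453 -2.32693266] [-0.03546217  0.02455482 -0.00451096] 7.175
```

View pics/d_scene.png

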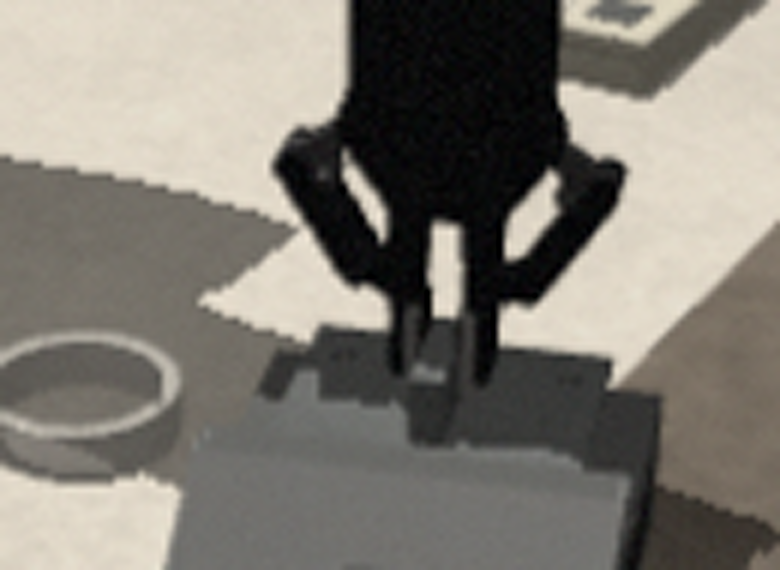

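```bash
python3 -m handwheel '[[0,0,0,0,0,0.2,1],[0,0,0,0,0,0.3,1],[0,0,0,0,0,0.3,1]]';python3 -m handwheel '[[0,0,0,0,0,0.15,1],[0,0,0,0,0,0.3,1],[0,0,0,0,0,0.3,1]]'
```

```text
time: 7.55
ee_pos: [0.5702, 0.0696, 0.0821]
tcp_rot: [[-0.3, 0.954, -0.0], [0.954, 0.3, 0.0], [0.0, -0.0, -1.0]]
wrist_force: [0.5, -0.1, -1.3]
width: 0.0131
time: 7.92
ee_pos: [0.5702, 0.0697, 0.0791]
tcp_rot: [[-0.3, 0.954, -0.0], [0.954, 0.3, 0.0], [0.0, -0.0, -1.0]]
wrist_force: [-0.4, 0.5, -1.4]
width: 0.0129
```

```bash
python3 -m handwheel '[[0,0,0,0,0,0.2,1],[0,0,0,0,0,0.4,1],[0,0,0,0,0,0.4,1]]';python3 -m handwheel '[[0,0,0,0,0,0.15,1],[0,0,0,0,0,0.2,1],[0,0,0,0,0,0.2,1]]'
```

```text
time: 8.3
ee_pos: [0.5702, 0.0696, 0.0751]
tcp_rot: [[-0.3, 0.954, -0.0], [0.954, 0.3, 0.0], [0.0, -0.0, -1.0]]
wrist_force: [0.3, 0.1, -1.8]
width: 0.0128
time: 8.68
ee_pos: [0.5703, 0.0697, 0.0732]
tcp_rot: [[-0.3, 0.954, -0.0], [0.954, 0.3, 0.0], [0.0, -0.0, -1.0]]
wrist_force: [0.0, 0.4, -0.8]
width: 0.0128
```

```bash
python3 -m handwheel '[[0,0,0,0,0,0.1,1],[0,0,0,0,0,0.1,1]]';python3 -m handwheel '[[0,0,0,0,0,0,0],[0,0,0,0,0,0,-1],[0,0,0,0,0,0,-1],[0,0,0,0,0,-3,-1],[0,0,0,0,0,-9,-1],[0,0,0,0,0,-14,-1],[0,0,0,0,0,-14,-1]]'
```

```text
time: 8.93
ee_pos: [0.5704, 0.0696, 0.073]
tcp_rot: [[-0.3, 0.954, 0.001], [0.954, 0.3, -0.0], [-0.0, 0.001, -1.0]]
wrist_force: [-2.1, 0.5, 6.6]
width: 0.0128
time: 9.8
ee_pos: [0.572, 0.0697, 0.2163]
tcp_rot: [[-0.3, 0.954, 0.007], [0.954, 0.3, -0.0], [-0.002, 0.007, -1.0]]
wrist_force: [0.2, 0.2, -0.4]
width: 0.0852
```

```bash
cat >> ov.py <<'E'
b=[(-35,-13),(35,-13),(35,57),(-35,57)]; TS=[((*b[i],80),(*b[(i+1)%4],80)) for i in range(4)]
b=[(-31,-9),(31,-9),(31,53),(-31,53)]; TS+=[((*b[i],80),(*b[(i+1)%4],80)) for i in range(4)]
b=[(-15,-47),(15,-47),(15,-13),(-15,-13)]; TS+=[((*b[i],80),(*b[(i+1)%4],80)) for i in range(3)]
TS+=[((-15,-47,0),(15,-47,0)),((15,-47,0),(15,-47,80)),((15,-47,0),(15,-13,0)),((35,-13,0),(35,57,0)),((35,57,0),(35,57,80)),((-15,-47,0),(-15,-47,80))]
b=[(-7,-37),(7,-37),(7,-23),(-7,-23)]
RS=[((*b[i],135),(*b[(i+1)%4],135)) for i in range(4)]+[((*b[i],80),(*b[(i+1)%4],80)) for i in range(4)]+[((*b[i],80),(*b[i],135)) for i in range(4)]
E
python3 - <<'E'
from goal import *
from ov import *
v=np.load('v.npy');cc,P=unpack(v,2)
s=lambda x,y:pk(x,y,5,140,240)
C=[('scene',X,s(*u)) for X,u in [((-35,57,80),(258,73)),((35,57,80),(402,130)),((35,-13,80),(270,237)),((-15,-47,80),(95,248)),((15,-47,80),(157,275)),((15,-13,80),(228,220)),((-15,-47,0),(128,408)),((15,-47,0),(187,437)),((35,57,0),(415,280))]]
p=clickfit([.53,-.29,0],C,cc);print(p)
D=np.load('ims0.npz');ims={n:D[n] for n in names}
seg={'scene':[TS[i] for i in(1,2,8,9,11,12,13,15,16)]}
p1=refine(p,ims,cc,seg,rng=3); print(p1)
it=[(p1,TS,0,(0,255,0)),(p1,RS,0,(0,0,255))]
cv2.imwrite('pics/e_top.png',overlay(ims['top'],cc['top'],it,(350,190,430,250),8))
cv2.imwrite('pics/e_scene.png',overlay(ims['scene'],cc['scene'],it,(145,245,245,335),6))
ims={n:avg(n,2) for n in names};np.savez('ims2.npz',**ims)
cv2.imwrite('pics/f_scene.png',overlay(ims['scene'],cc['scene'],[],(240,150,360,230),6))
E
```

```text
scene (-35, 57, 80) [-0.4 -2.2]
scene (35, 57, 80) [-0.  -0.7]
scene (35, -13, 80) [0.3 0.4]
scene (-15, -47, 80) [-0.5 -1. ]
scene (15, -47, 80) [0.1 0.3]
scene (15, -13, 80) [-0.1 -0.5]
scene (-15, -47, 0) [-0.2  0. ]
scene (15, -47, 0) [0.3 1.1]
scene (35, 57, 0) [0.6 1.5]
[ 0.52989743 -0.29620966 -0.02770389]
scene 0 ((35, -13, 80), (35, 57, 80)) 34 -0.0
scene 1 ((35, 57, 80), (-35, 57, 80)) 31 0.59
scene 2 ((-15, -47, 80), (15, -47, 80)) 14 0.25
scene 3 ((15, -47, 80), (15, -13, 80)) 18 0.01
scene 4 ((-15, -47, 0), (15, -47, 0)) 14 0.26
scene 5 ((15, -47, 0), (15, -47, 80)) 14 -0.02
scene 6 ((15, -47, 0), (15, -13, 0)) 17 0.23
scene 7 ((35, 57, 0), (35, 57, 80)) 32 -0.01
scene 8 ((-15, -47, 0), (-15, -47, 80)) 33 -0.05
[ 0.53048468 -0.29721473 -0.02712575]
```

View pics/e_top.png

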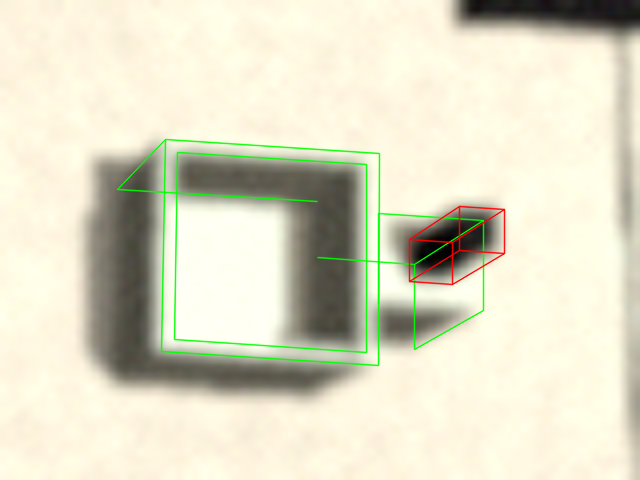

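View pics/e_scene.png

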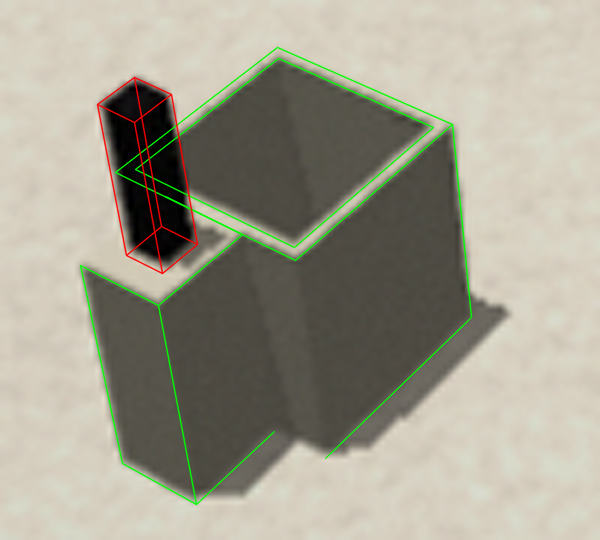

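View pics/f_scene.png

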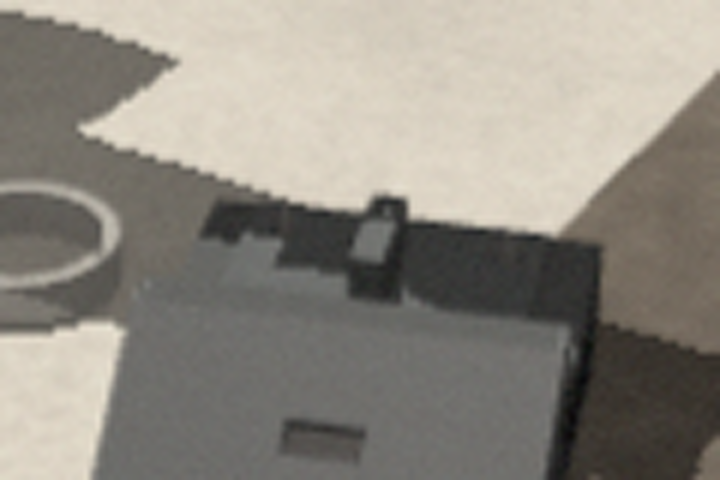

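```bash
python3 - <<'E'
from goal import *
D=np.load('ims0.npz')
g=lambda a:np.clip(a*3.5,0,255).astype(np.uint8)
A=crop(g(D['scene']),155,252,195,295,12);B=crop(g(D['top']),393,208,423,238,12)
B=cv2.copyMakeBorder(B,0,A.shape[0]-B.shape[0],0,0,cv2.BORDER_CONSTANT);cv2.imwrite('pics/g.png',cv2.resize(np.hstack([A,B]),None,fx=.9,fy=.9))
print(A.shape,B.shape)
E
```

```text
(516, 480, 3) (516, 360, 3)
```

View pics/g.png

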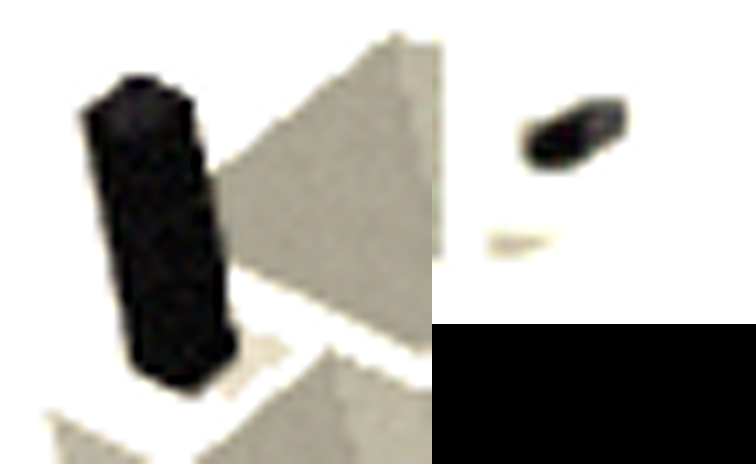

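```bash
python3 - <<'E'
from goal import *
goal([.5303,-.326,.19],down(np.radians(95)))
E
```

```text
turn [-7.000e-02 -1.200e-01 -7.756e+01] shift cm [-36.57 -15.61   2.09] | t 10.0 F [ 0.1  0.1 -0.3] w 0.0855 pos [0.5697 0.0697 0.2109]
```

```bash
python3 -m handwheel '[[0,0,-77.6,-36.57,-15.61,2.1,-1],[0,0,-77.6,-36.57,-15.61,2.1,-1],[0,0,-77.6,-36.57,-15.61,2.1,-1],[0,0,-77.6,-36.57,-15.61,2.1,-1],[0,0,-77.6,-36.57,-15.61,2.1,-1],[0,0,-77.6,-36.57,-15.61,2.1,-1],[0,0,-77.6,-36.57,-15.61,2.1,-1],[0,0,-77.6,-36.57,-15.61,2.1,-1],[0,0,-77.6,-36.57,-15.61,2.1,-1],[0,0,-77.6,-36.57,-15.61,2.1,-1]]'
python3 - <<'E'
from goal import *
ims={n:avg(n,3) for n in names}; np.savez('ims3.npz',**ims);o=robot.observe();print(o['ee_pos'],o['joint_positions'],o['time'])
v=np.load('v.npy');cc,P=unpack(v,2)
print(proj(cc['scene'],[o['ee_pos'],o['ee_pos']+[0,0,.013]]),proj(cc['top'],[o['ee_pos'],o['ee_pos']+[0,0,.013]]))
cv2.imwrite('pics/h_scene.png',overlay(ims['scene'],cc['scene'],[],(110,190,260,320),5)[:600])
cv2.imwrite('pics/h_top.png',overlay(ims['top'],cc['top'],[],(350,150,450,250),6))
cv2.imwrite('pics/h_hub.png',overlay(ims['top'],cc['top'],[(P[0],HS,0,(0,255,0))],(220,150,320,250),6))
E
```

```text
time: 11.25
ee_pos: [0.5309, -0.3254, 0.1906]
tcp_rot: [[-0.996, -0.086, -0.001], [-0.086, 0.996, 0.001], [0.001, 0.001, -1.0]]
wrist_force: [0.3, 0.1, 0.3]
width: 0.0856
[ 0.53117563 -0.325603    0.1914373 ] [-6.84504365e-01  3.96438709e-01  1.23857979e-01  1.29797405e+00
  4.50044985e-06 -7.72692062e-01] 11.55
[[163.13116052 232.92622415]
 [161.88104524 226.11507336]] [[416.26873928 213.01413849]
 [418.04157385 211.87868685]]
```

View pics/h_scene.png

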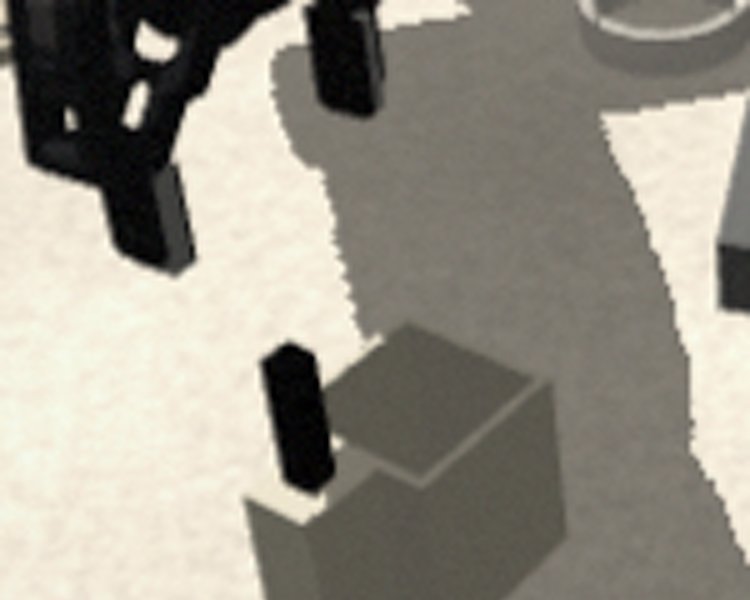

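View pics/h_top.png

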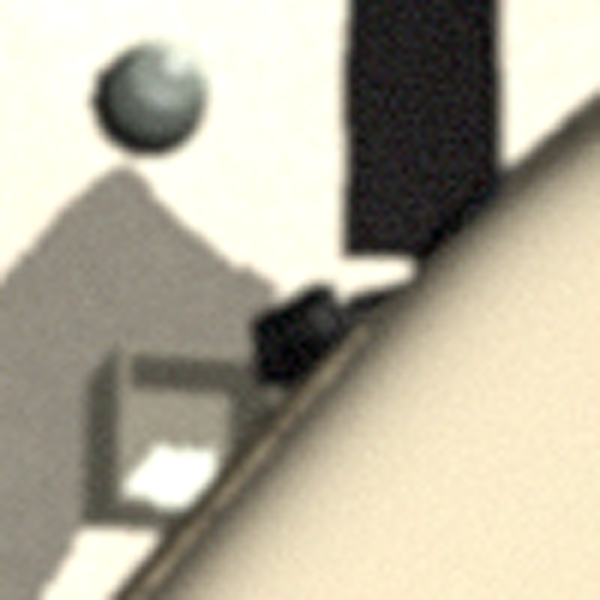

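View pics/h_hub.png

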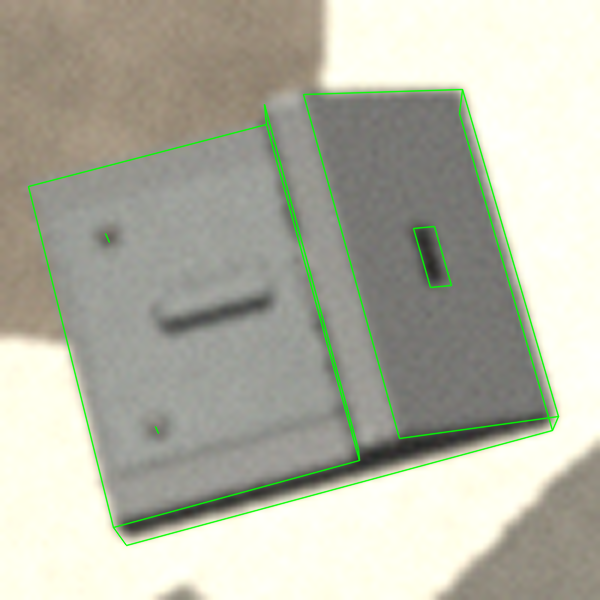

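```bash
python3 - <<'E'
from goal import *
v=np.load('v.npy');cc,P=unpack(v,2)
s=lambda x,y:pk(x,y,5,110,190)
print(ray(cc['scene'],s(288,357),.135),ray(cc['scene'],s(311,476),.08))
z=lambda x,y:pk(x/.9-480 if x>432 else x/.9,y/.9,12,393,208)
print(ray(cc['top'],z(548+12,148),.08)*0+ray(cc['top'],z(555,145),.09), ray(cc['top'],z(608,115),.135))
goal([.5300,-.326,.104],down(np.radians(95)))
E
```

```text
[ 0.52985471 -0.32668396  0.135     ] [ 0.52775119 -0.32446206  0.08      ]
[ 0.53114929 -0.3257586   0.09      ] [ 0.52971863 -0.32496777  0.135     ]
turn [-0.01  0.01  0.05] shift cm [ 0.12 -0.03  8.74] | t 11.55 F [-0.4  0.9  0.2] w 0.0854 pos [ 0.5312 -0.3256  0.1914]
```

```bash
python3 -m handwheel '[[0,0,0,0.15,0,5,-1],[0,0,0,0.15,0,9.3,-1],[0,0,0,0.15,0,9.3,-1],[0,0,0,0.15,0,9.3,-1],[0,0,0,0.15,0,9.3,0.3],[0,0,0,0.15,0,9.3,0.6],[0,0,0,0.15,0,9.3,1],[0,0,0,0.15,0,9.3,1],[0,0,0,0.15,0,9.3,1],[0,0,0,0.15,0,9.3,1]]'
```

```text
time: 12.8
ee_pos: [0.5296, -0.3262, 0.0986]
tcp_rot: [[-0.996, -0.088, 0.0], [-0.088, 0.996, -0.0], [-0.0, -0.0, -1.0]]
wrist_force: [-0.5, 0.1, 4.1]
width: 0.0136
```

```bash
python3 -m handwheel '[[0,0,0,0,0,-2,1],[0,0,0,0,0,-6,1],[0,0,0,0,0,-11,1],[0,0,0,0,0,-12,1],[0,0,0,0,0,-12,1]]'
python3 - <<'E'
from goal import *
ims={n:avg(n,3) for n in names}; o=robot.observe();print(o['ee_pos'],o['wrist_force'],o['time'])
cv2.imwrite('pics/i_scene.png',overlay(ims['scene'],cam('scene'),[],(110,150,260,310),4))
E
```

```text
time: 13.42
ee_pos: [0.5296, -0.3262, 0.2182]
tcp_rot: [[-0.996, -0.088, 0.0], [-0.088, 0.996, -0.0], [-0.0, -0.0, -1.0]]
wrist_force: [-0.7, -0.2, -1.2]
width: 0.013
[ 0.52924761 -0.32594397  0.21709023] [-0.4634735  -0.04962546 -0.75386027] 13.725
```

View pics/i_scene.png

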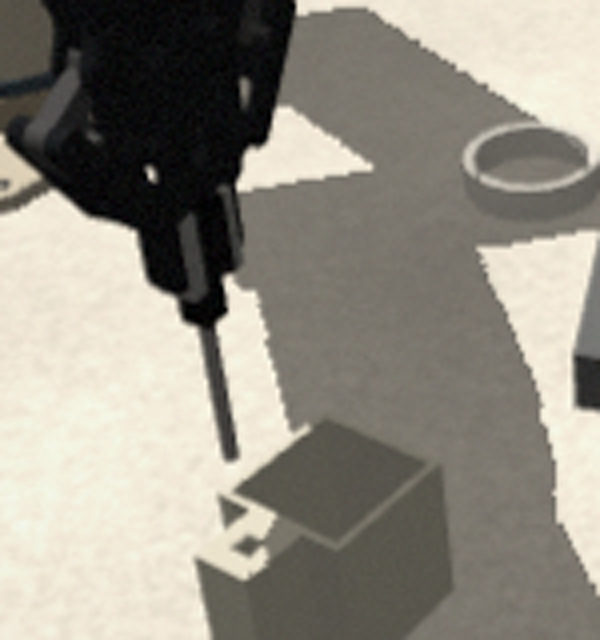

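```bash
cat >> goal.py <<'E'
def ins(h,depth,L=.0886,dup=0,dlat=0):
    """tip at depth (m) past mouth"""
    c,s=np.cos(h[2]),np.sin(h[2]); Rh=np.array([[c,-s,0],[s,c,0],[0,0,1]])
    a=np.radians(35); z=Rh@[np.sin(a),0,-np.cos(a)]; y=Rh@[np.cos(a),0,np.sin(a)]; x=np.cross(y,z)
    m=T(h,[(-69.5,0,62.75)])[0]
    return m+z*(depth-L)+y*dup+Rh@[0,dlat,0], np.c_[x,y,z]
E
python3 - <<'E'
from goal import *
v=np.load('v.npy');cc,P=unpack(v,2)
o=robot.observe(); R=np.array(o['tcp_rot'])
for n in names: print(n,proj(cc[n],[o['ee_pos']+R[:,2]*.0886,o['ee_pos']+R[:,2]*.0186]))
print(pk(232,458,4,110,150),pk(207,322,4,110,150))
p,Rt=ins(P[0],-.06); print(p); goal(p,Rt)
E
```

```text
top [[408.41486771 218.93826368]
 [417.39143327 213.23176836]]
scene [[167.79026738 263.63414685]
 [161.37591047 228.97772401]]
[167.625 264.125] [161.375 230.125]
[ 0.62880218 -0.11577746  0.18447599]
turn [-34.78   3.72 -12.03] shift cm [-11.77  20.06   3.27] | t 13.72 F [-0.5 -0.  -0.8] w 0.0132 pos [ 0.5292 -0.3259  0.2171]
```

```bash
python3 -m handwheel '[[-34.8,3.7,-12,-11.8,20,3.3,1],[-34.8,3.7,-12,-11.8,20,3.3,1],[-34.8,3.7,-12,-11.8,20,3.3,1],[-34.8,3.7,-12,-11.8,20,3.3,1],[-34.8,3.7,-12,-11.8,20,3.3,1],[-34.8,3.7,-12,-11.8,20,3.3,1],[-34.8,3.7,-12,-11.8,20,3.3,1],[-34.8,3.7,-12,-11.8,20,3.3,1]]'
python3 - <<'E'
from goal import *
v=np.load('v.npy');cc,P=unpack(v,2)
p,Rt=ins(P[0],-.012); goal(p,Rt); print(robot.observe()['joint_positions'])
ims={n:avg(n,3) for n in names}; np.savez('ims4.npz',**ims)
for n,box in(('top',(240,140,380,260)),('scene',(230,150,350,270))):
  cv2.imwrite(f'pics/j_{n}.png',overlay(ims[n],cc[n],[(P[0],HS[-6:-2],0,(0,255,0))],box,5))
E
```

```text
time: 14.72
ee_pos: [0.6292, -0.1174, 0.1862]
tcp_rot: [[-0.955, -0.246, -0.169], [-0.298, 0.783, 0.546], [-0.002, 0.571, -0.821]]
wrist_force: [-0.1, -1.0, -0.8]
width: 0.013
turn [-0.15  0.16 -0.01] shift cm [0.   0.05 5.04] | t 14.72 F [-0.1 -1.  -0.8] w 0.013 pos [ 0.6292 -0.1174  0.1862]
[-0.50328047  0.70552284  0.49710704  1.82664917  0.40824329 -0.90434662]
```

View pics/j_top.png

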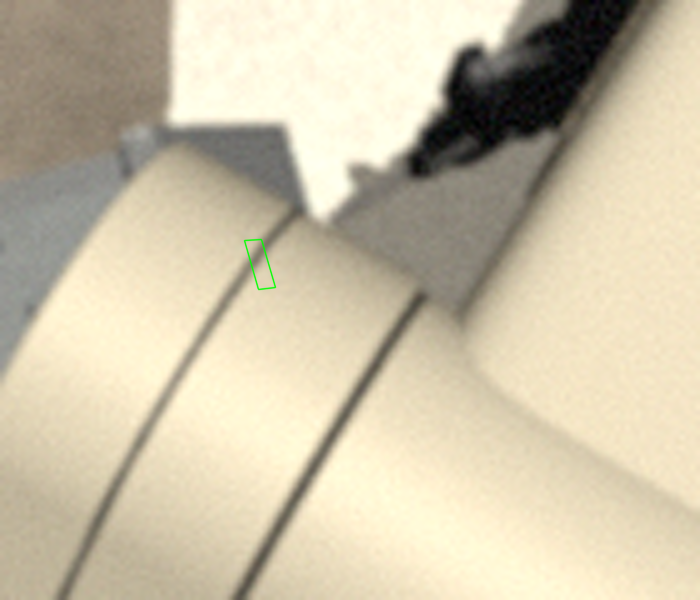

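View pics/j_scene.png

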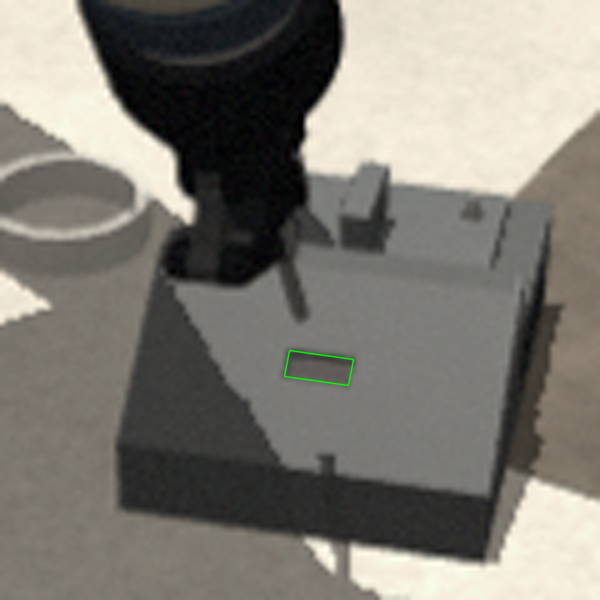

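```bash
python3 -m handwheel '[[-0.15,0.15,0,0,0.05,2.5,1],[-0.15,0.15,0,0,0.05,5,1],[-0.15,0.15,0,0,0.05,5,1],[-0.15,0.15,0,0,0.05,5,1],[-0.15,0.15,0,0,0.05,5,1]]'
python3 - <<'E'
from goal import *
v=np.load('v.npy');cc,P=unpack(v,2)
p,Rt=ins(P[0],0); goal(p,Rt); o=robot.observe();print(o['joint_positions'])
ims={n:avg(n,3) for n in names}
n='scene';c=cc[n]
R=np.array(o['tcp_rot']); tip=o['ee_pos']+R[:,2]*.0886
I=overlay(ims[n],c,[(P[0],HS[-6:-2],0,(0,255,0))],(260,195,330,245),11)
u=((proj(c,[tip])[0]-[260,195]+.5)*11-.5); print(u); cv2.circle(I,(int(u[0]),int(u[1])),3,(0,0,255),1)
cv2.imwrite('pics/k.png',I)
E
```

```text
time: 15.65
ee_pos: [0.6213, -0.0895, 0.1454]
tcp_rot: [[-0.954, -0.246, -0.172], [-0.3, 0.781, 0.547], [-0.0, 0.574, -0.819]]
wrist_force: [-0.7, -0.4, -0.4]
width: 0.0132
turn [ 0.02 -0.01  0.02] shift cm [0.07 0.01 1.23] | t 15.65 F [-0.7 -0.4 -0.4] w 0.0132 pos [ 0.6213 -0.0895  0.1454]
[-0.47407066  0.68827452  0.35853737  1.69839096  0.42078781 -0.87829734]
[367.61429114 291.39356405]
```

View pics/k.png

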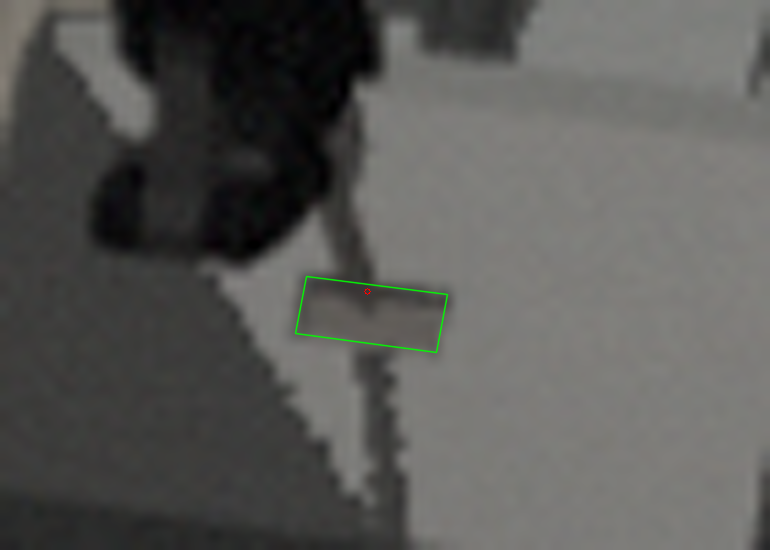

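```bash
python3 -m handwheel '[[0,0,0,0.05,0,0.8,1],[0,0,0,0.05,0,1.5,1],[0,0,0,0.05,0,1.5,1]]';  python3 -m handwheel '[[0,0,0,0,0,0.3,1],[0,0,0,0,0,0.6,1],[0,0,0,0,0,0.6,1]]'
```

```text
time: 16.32
ee_pos: [0.6174, -0.0802, 0.1317]
tcp_rot: [[-0.954, -0.245, -0.175], [-0.301, 0.78, 0.548], [0.002, 0.575, -0.818]]
wrist_force: [-0.1, -0.0, -0.4]
width: 0.0133
time: 16.7
ee_pos: [0.6166, -0.0774, 0.1273]
tcp_rot: [[-0.954, -0.245, -0.174], [-0.301, 0.781, 0.548], [0.001, 0.575, -0.818]]
wrist_force: [-0.5, -0.1, -0.9]
width: 0.0129
```

```bash
python3 -m handwheel '[[0,0,0,0,0,0.4,1],[0,0,0,0,0,0.9,1],[0,0,0,0,0,0.9,1]]';  python3 -m handwheel '[[0,0,0,0,0,0.3,1],[0,0,0,0,0,0.6,1],[0,0,0,0,0,0.6,1]]'
```

```text
time: 17.08
ee_pos: [0.6149, -0.0722, 0.1197]
tcp_rot: [[-0.954, -0.245, -0.174], [-0.301, 0.78, 0.548], [0.001, 0.575, -0.818]]
wrist_force: [-0.1, -1.0, 1.1]
width: 0.0129
time: 17.45
ee_pos: [0.6141, -0.0692, 0.1151]
tcp_rot: [[-0.954, -0.246, -0.173], [-0.301, 0.781, 0.548], [0.001, 0.575, -0.818]]
wrist_force: [0.1, -0.5, -0.9]
width: 0.0132
```

```bash
python3 -m handwheel '[[0,0,0,0,0,0.3,1],[0,0,0,0,0,0.5,1],[0,0,0,0,0,0.7,1]]';  python3 -m handwheel '[[0,0,0,0,0,0.2,1],[0,0,0,0,0,0.4,1]]';  python3 -m handwheel '[[0,0,0,0,0,0.2,1],[0,0,0,0,0,0.2,1]]'
```

```text
time: 17.82
ee_pos: [0.613, -0.0655, 0.1094]
tcp_rot: [[-0.954, -0.246, -0.173], [-0.301, 0.781, 0.548], [0.001, 0.574, -0.819]]
wrist_force: [0.1, -2.1, 3.1]
width: 0.0133
time: 18.08
ee_pos: [0.6122, -0.0632, 0.106]
tcp_rot: [[-0.954, -0.246, -0.173], [-0.301, 0.781, 0.548], [0.001, 0.575, -0.818]]
wrist_force: [1.2, -3.0, 4.2]
width: 0.0131
time: 18.32
ee_pos: [0.6122, -0.0628, 0.1054]
tcp_rot: [[-0.954, -0.246, -0.172], [-0.3, 0.781, 0.547], [-0.0, 0.573, -0.819]]
wrist_force: [0.1, -6.4, 10.6]
width: 0.0132
```

```bash
python3 -m handwheel '[[0,0,0,0,0,0.1,1],[0,0,0,0,0,0.15,1],[0,0,0,0,0,0.15,1]]'
python3 - <<'E'
from goal import *
v=np.load('v.npy');cc,P=unpack(v,2)
p,Rt=ins(P[0],.036); goal(p,Rt)
ims={n:avg(n,3) for n in names}
cv2.imwrite('pics/l.png',overlay(ims['scene'],cc['scene'],[],(250,160,350,235),8))
E
```

```text
time: 18.7
ee_pos: [0.6123, -0.0626, 0.1052]
tcp_rot: [[-0.954, -0.246, -0.17], [-0.299, 0.782, 0.547], [-0.002, 0.572, -0.82]]
wrist_force: [0.7, -11.6, 19.1]
width: 0.0133
turn [-0.08  0.09  0.04] shift cm [ 0.02 -0.01 -0.09] | t 18.7 F [  0.7 -11.6  19.1] w 0.0133 pos [ 0.6123 -0.0626  0.1052]
```

View pics/l.png

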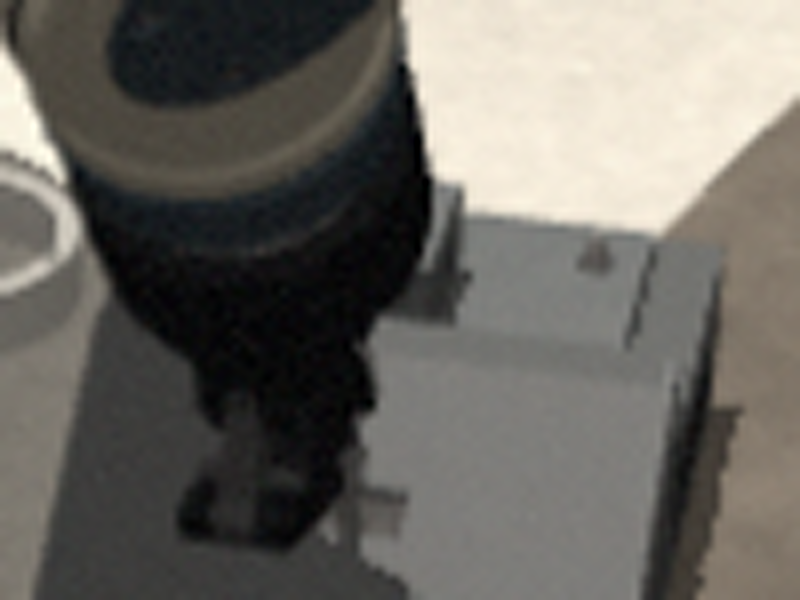

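```bash
python3 -m handwheel '[[0,0,0,0,0,-2,1],[0,0,0,0,0,-6,1],[0,0,0,0,0,-10,1],[0,0,0,0,0,-11,1],[0,0,0,0,0,-11,1]]'
python3 - <<'E'
from goal import *
R=np.array([[-0.996,-0.088,0],[-0.088,0.996,0],[0,0,-1]])
goal([.5296,-.3262,.2182],down(np.arctan2(.996,-.088)))
E
```

```text
time: 19.62
ee_pos: [0.6307, -0.1215, 0.1924]
tcp_rot: [[-0.954, -0.245, -0.174], [-0.3, 0.781, 0.548], [0.001, 0.575, -0.818]]
wrist_force: [-0.0, 0.2, -0.1]
width: 0.0129
turn [34.96 -3.88 12.02] shift cm [ 15.8  -12.02 -11.57] | t 19.62 F [-0.   0.2 -0.1] w 0.0129 pos [ 0.6307 -0.1215  0.1924]
```

```bash
python3 -m handwheel '[[34.96,-3.88,12.02,15.8,-12.02,-11.57,1],[34.96,-3.88,12.02,15.8,-12.02,-11.57,1],[34.96,-3.88,12.02,15.8,-12.02,-11.57,1],[34.96,-3.88,12.02,15.8,-12.02,-11.57,1],[34.96,-3.88,12.02,15.8,-12.02,-11.57,1],[34.96,-3.88,12.02,15.8,-12.02,-11.57,1],[34.96,-3.88,12.02,15.8,-12.02,-11.57,1],[34.96,-3.88,12.02,15.8,-12.02,-11.57,1],[34.96,-3.88,12.02,15.8,-12.02,-11.57,1]]'
python3 - <<'E'
from goal import *
v=np.load('v.npy');cc,P=unpack(v,2)
ims={n:avg(n,3) for n in names}
goal([.5296,-.3262,.2182],down(np.arctan2(.996,-.088)))
cv2.imwrite('pics/m_scene.png',overlay(ims['scene'],cc['scene'],[],(110,150,260,310),4))
cv2.imwrite('pics/m_hub.png',overlay(ims['top'],cc['top'],[],(220,150,320,250),6))
E
```

```text
time: 20.75
ee_pos: [0.5299, -0.326, 0.2185]
tcp_rot: [[-0.996, -0.089, 0.0], [-0.089, 0.996, 0.0], [-0.0, 0.0, -1.0]]
wrist_force: [-0.2, 0.3, -0.6]
width: 0.0132
turn [-0.02  0.03  0.01] shift cm [-0.01  0.01  0.08] | t 21.05 F [-0.2  0.1 -0.2] w 0.0135 pos [ 0.5296 -0.3263  0.219 ]
```

View pics/m_scene.png

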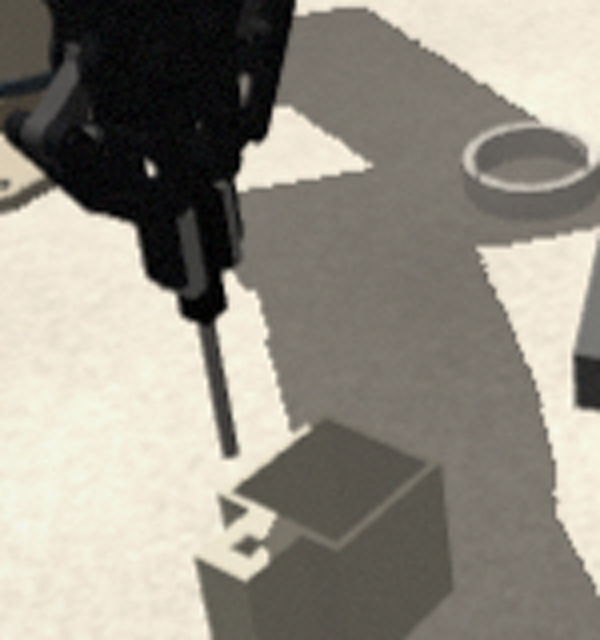

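View pics/m_hub.png

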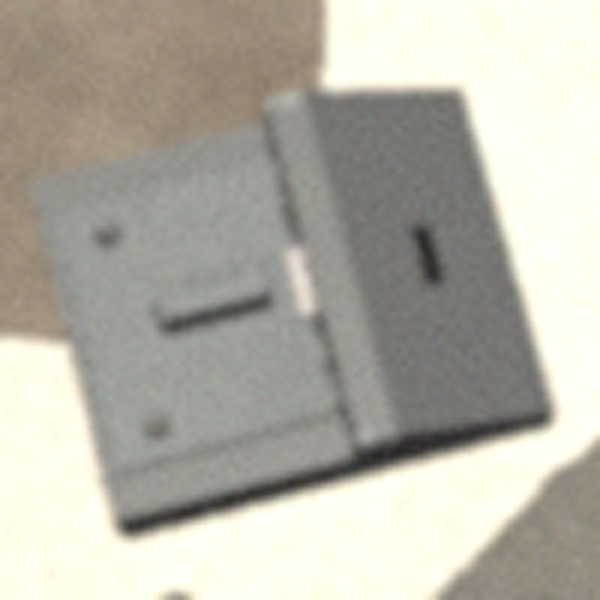

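```bash
python3 -m handwheel '[[0,0,0,0,0,3,1],[0,0,0,0,0,4.5,1],[0,0,0,0,0,5,1],[0,0,0,0,0,5.5,1],[0,0,0,0,0,5.5,1]]'
```

```text
time: 21.68
ee_pos: [0.5297, -0.3264, 0.1643]
tcp_rot: [[-0.996, -0.088, 0.001], [-0.088, 0.996, -0.001], [-0.001, -0.001, -1.0]]
wrist_force: [0.1, -0.1, -1.1]
width: 0.0131
```

```bash
python3 -m handwheel '[[0,0,0,0,0,2,1],[0,0,0,0,0,4,1],[0,0,0,0,0,5.5,1],[0,0,0,0,0,6.3,1],[0,0,0,0,0,6.5,1],[0,0,0,0,0,6.5,1]]'
```

```text
time: 22.42
ee_pos: [0.5298, -0.3265, 0.0995]
tcp_rot: [[-0.996, -0.088, 0.001], [-0.088, 0.996, -0.001], [-0.001, -0.001, -1.0]]
wrist_force: [0.0, -0.5, -0.2]
width: 0.0133
```

```bash
python3 -m handwheel '[[0,0,0,0,0,0,0.5],[0,0,0,0,0,0,0],[0,0,0,0,0,0,-1],[0,0,0,0,0,0,-1],[0,0,0,0,0,0,-1],[0,0,0,0,0,-3,-1],[0,0,0,0,0,-8,-1],[0,0,0,0,0,-14,-1],[0,0,0,0,0,-16,-1],[0,0,0,0,0,-16,-1]]'
python3 - <<'E'
from goal import *
v=np.load('v.npy');cc,P=unpack(v,2)
ims={n:avg(n,2) for n in names}
o=robot.observe();print(o['time'],o['ee_pos'],o['wrist_force'],o['width'])
cv2.imwrite('pics/n_scene.png',overlay(ims['scene'],cc['scene'],[],(110,150,390,360),2.8))
cv2.imwrite('pics/n_hub.png',overlay(ims['scene'],cc['scene'],[],(250,160,350,235),8))
E
```

```text
time: 23.68
ee_pos: [0.53, -0.3266, 0.2605]
tcp_rot: [[-0.996, -0.088, 0.003], [-0.088, 0.996, -0.002], [-0.003, -0.003, -1.0]]
wrist_force: [0.3, -0.8, -1.5]
width: 0.0853
23.875 [ 0.52915324 -0.32595945  0.25722895] [0.11570907 1.21977042 0.09328136] 0.08524205726980097
```

View pics/n_scene.png

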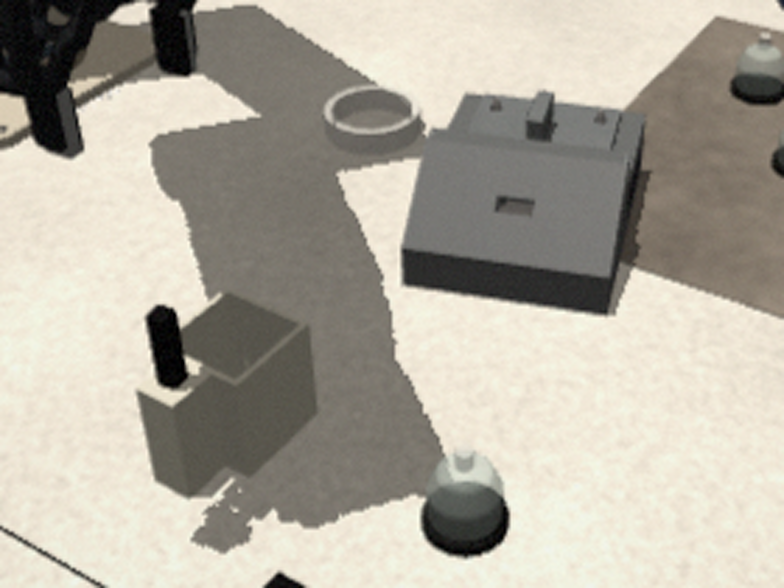

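View pics/n_hub.png

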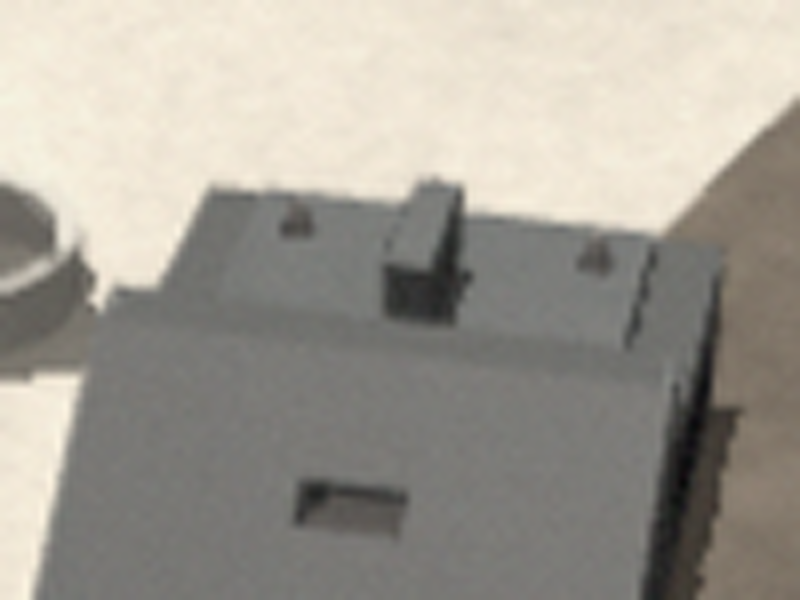

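Both pins stand up through the cover (about 298,220 and 597,255 in the hub crop). The rod stands in the socket with its shoulder on the rim (about 165,345 in the overview), and the gripper is clear of everything. I'm handing in.

```bash
python3 -c "
from bench import robot
print(robot.hand_in())"
```

```text
the job is handed in; nothing more can be done
None
```

The job is done and handed in at about 24 s of the 61 s allowed; the hand-in reported no verdict.

- **Cover:** I lowered it onto the deck and felt no resistance on the way down, then about 7 N when it touched the deck. The last pictures show both pins up through its holes and the plate lying flat.
- **Bolt:** I pushed the rod through the slot until it met a hard stop at about 22 N, with the tip some 36–37 mm behind the mouth (36 mm is home). Afterwards the top camera showed the bolt's nose out over the cover's front edge.
- **Rod:** It is back upright in its original socket, tip down, with no resistance as it went in. It looks the same as at the start, with the handle's shoulder on the rim.
- **Gripper:** I opened it and raised it about 16 cm, so it touches nothing.
- **Bystanders:** I never worked close to them. The last pictures show only some of them, all upright; I did not measure whether any had moved.

**Disagreements:** The two cameras differed by 1–2 mm on where the hub sits. The top view also put the pins about 1 mm off the fit. Neither mattered once the cover and rod met no side force. I did not measure the cover's final offset from the seat directly. When I let it go, the gripper was within about 0.5 mm of where I had placed the seat.

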